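Refit the heat sinks on the repaired board

ROBOT

A 6-joint arm with a two-finger parallel gripper is mounted at the origin on the work surface. World frame = base frame: x ahead of the robot, y to its left, z up, the work surface at z = 0. Lengths are in m, angles in rad, forces in N, time in s.
With the tool pointing down it reaches from about 0.35 to 0.975 m from the base axis. Payload 4.9 kg.
Tool frame: the origin (TCP) lies midway between the tips of the shut fingers; the grasp point (between the pads) lies 19 mm behind it; x points along the fingers, y is the direction in which the jaws open and shut, and the axes are right-handed (so a half turn about x gives the same grasp; the last joint's range is limited). The gripper opens to 85 mm and grips with 20 to 120 N. Pads are 22 mm wide; open, the fingers measure 114 mm over their backs; the gripper's body (76 mm by 85 mm) begins 54 mm behind the grasp point. The pads swing forward as they close: fully open they stand 13 mm farther back than shut.
Start: joints at [1.086, 0.053, 1.613, -0, 1.476, -0.119], TCP at [0.224, 0.584, 0.231] pointing down, gripper open.
Joint ranges: [-3.01, 3.01], [-1.01, 2.22], [0.06, 2.58], [-1.02, 4.17], [0.09, 2.62], [-3.14, 3.14]. Speed limits (rad/s): [2.57, 2.57, 3.14, 3.14, 3.14, 3.14].

INTERFACE

Orientations are given as a rotation vector (axis times angle).
In Python, from station import ctrl gives the robot as it stands.
- The arm moves only by the shell command python3 -m handwheel 'ROWS' [FORCE]. ROWS is JSON, a list of rows, each a list of 3 entries, a list of its own where there are three numbers: the finger opening in m, from 0 to 0.0854, then the shift along the tool's x, y, z in m, then the turn, a rotation vector about the tool's x, y, z in degrees. In form: [[claw, [dx, dy, dz], [ax, ay, az]], ...]. A call has 1 to 10 rows; each row shifts and turns the commanded pose from where the row before left it, along the tool's axes as they then stand; what a row does not reach is not made up. A row lasts 1/12 s, in which the tool goes at most 41.7 mm and 7.16 degrees, less where a joint would pass 70% of its speed; a pose out of reach is approached as far as the arm can. A call with a gripper value outside its range is refused whole. The fingers move at their own pace and stop on an object; FORCE is the grip in N (left out, the last holds). Time passes only in rows, so rows that do not move let the fingers close. It gives the time, the measured TCP pose, the force and the opening at its end, in the units of the state.
- ctrl.get_obs(): the state, without advancing time (a new reading comes with each control period).
- ctrl.get_image(name): name is "scene" or "top" or "wrist"; returns the picture (420x560x3 uint8, red, green, blue); there is no depth.
- ctrl.camera_params(name): a dict with "vertical_fov" (degrees; the focal length in pixels is half the picture's height over the tangent of half this angle, whatever the lens; pixels are square), "cx", "cy" (the principal point, pixels), "D" ([k1, k2, p1, p2, k3] as OpenCV has them; the pictures are not rectified), "rvec" (rotation vector, rad) and "tvec" (3), from world to camera coordinates, as OpenCV has them; the wrist camera has in their place "T_tool_cam" (4x4, takes a point from camera to tool coordinates, whose origin is the TCP and whose axes are the tool frame's). Camera axes: x right, y down, z forward; pixel columns grow to the right and rows downward; lengths in m; the calibration is good to about 2 mm. A picture is of the moment at which its call begins: read the wrist's pose just before it. camera_params takes no time and is no camera call.
- ctrl.finish_job(): hands the job in, once; it reports no verdict.
Trained networks look in the newest picture that a camera, given by its name, has taken for a name from the list of things; names that differ only in an ending like _2 or _b are one class to them, and where a whole thing is asked for, a point or a joint stands for the part that bears it (a point fixed in the world has none). Each returns a list of dicts, best first, with "score" (0 to 1); they miss things now and then, are a little off and sometimes report something else, mostly with a low value. They report only what shows in the picture. A call takes as long as a camera call. They do not tell look-alikes from the thing itself.
- ctrl.look_for(thing, camera): "box" ([centre column, centre row, width, height] in pixels, round what is visible of it).
- ctrl.silhouettes(thing, camera): "mask" (420x560 bool, what is visible of it) and "box" ([centre column, centre row, width, height] in pixels, round what is visible of it).
- ctrl.tip_of(thing, camera): "centre" ([row, column] in pixels: a listed point, or the origin of a listed thing).
The state is a dict: "t": time; "q": joint angles; "dq": joint speeds; "effort": joint torques, N m; "tool_pos": TCP position; "tool_rot": TCP orientation; "contact_force": force on the tool from outside, world axes, zero at the start; "wrist_torque": the same for the moment, N m; "opening": finger opening in m.
Only numpy, scipy, OpenCV 4.12 (cv2) and the standard library are available. Lean on these libraries where they do the work, as an engineer would, in place of code of your own. Each camera call takes 0.05 s, during which the arm holds its last target.

TASK

Four aluminium heat sinks stand in two stacks of two on the blue mat. Take the stacks apart and set each heat sink, fins up, on the pale seat of its own shape and size on the circuit board, centred and squared up with the seat, setting them down rather than dropping them. Leave the flux bottle and the screwdriver where they are.

Things in the scene. Friction and masses are not known exactly. Their poses are not given: they have to be found in the camera images.
- sink_square: Square heat sink, 50 x 50 mm, straight plate fins along its x; bare aluminium, 30 mm tall with the fins up; origin at the centre of its underside, z up. It stands on a blue mat (3 mm thick) with another heat sink on top of it. About 90 g.
- sink_oblong: Oblong heat sink, 76 mm (its x) x 36 mm (its y), straight plate fins along its x; bare aluminium, 30 mm tall with the fins up; origin at the centre of its underside, z up. It stands on the same mat, 120 to 175 mm from the square one, also with a heat sink on top. About 100 g.
- sink_round: Round heat sink, 40 mm diameter, radial fins; bare aluminium, 30 mm tall with the fins up; origin at the centre of its underside, z up. It lies loose on top of the square or the oblong heat sink. About 70 g.
- sink_small: Small square heat sink, 30 x 30 mm, with 4 x 4 square pins; bare aluminium, 30 mm tall with the fins up; origin at the centre of its underside, z up. It lies loose on top of the other one of the two large heat sinks. About 50 g.
- seat_square: Square seat, 54 x 54 mm: pale thermal pad on a black chip package 3 mm wider all round; fixed; origin at the centre of the pad's top, 5 mm above the board. The green board (230 x 210 mm, top 65 mm above the table) holds the four seats in two rows of two, 104 to 126 mm apart, in any arrangement.
- seat_oblong: Oblong seat, 80 mm (its x) x 40 mm (its y), on the same board: pale thermal pad on a black chip package 3 mm wider all round; fixed; origin at the centre of the pad's top, 5 mm above the board. The board lies on a white preheater box (250 x 270 mm, 57 mm tall, cold), on the robot's left or right; the mat is on the other side.
- seat_round: Round seat, 46 mm diameter, on the same board: pale thermal pad on a black chip package 3 mm wider all round; fixed; origin at the centre of the pad's top, 5 mm above the board.
- seat_small: Small square seat, 34 x 34 mm, on the same board: pale thermal pad on a black chip package 3 mm wider all round; fixed; origin at the centre of the pad's top, 5 mm above the board.
- flux_bottle: Bystander: small brown bottle with black cap, 36 mm diameter, 75 mm tall, standing on the table between mat and preheater, towards the far end; origin at the centre of its underside. Beyond it, more than 0.78 m from the robot's base, stand a fixed tip cleaner (45 mm tall) and a fixed iron stand (140 mm tall).
- screwdriver: Bystander: screwdriver, 150 mm long, about 30 mm thick, lying on the table between mat and preheater, along its x; origin underneath it.
There are look-alikes about, which are no part of the job. Leave any orange look-alike of the sink_small alone.

How it is judged:
By the outcome, as a careful person would: the job done as asked, in the order asked, and still so for the second after the job is handed in, with the robot touching nothing.
It also fails if it takes over 128 s, if anything falls off the work surface, if the arm or the gripper's body presses on something with over 40 N, if the wrist force passes 120 N, or if a joint passes its speed limit or range.

## Working session

There is one attempt and no reset: what is moved stays moved. The work goes in short steps, Python scripts to look and compute and a shell command to move; the robot and the scene stay as the last step left them, time stands still between calls to the robot, and variables do not carry over. Pictures are saved under pics/ and viewed, and the job is handed in when it is done.

```bash
ls -la; mkdir -p pics
python3 - <<'E'
from station import ctrl
import cv2, numpy as np
np.set_printoptions(precision=4,suppress=True)
print(ctrl.get_obs())
for n in ("scene","top","wrist"):
    print(n,ctrl.camera_params(n))
    im=ctrl.get_image(n); cv2.imwrite(f"pics/{n}0.png",im[:,:,::-1])
E
```

```text
total 12
drwxr-xr-x  3 agent agent 4096 Dec  6 20:54 .
drwxr-xr-x 23 root  root  4096 Dec  6 20:54 ..
drwxr-xr-x  2 agent agent 4096 Dec  6 20:54 pics
{'t': 0.0, 'q': array([ 1.086 ,  0.0534,  1.6143, -0.    ,  1.476 , -0.119 ]), 'dq': array([ 0.0017, -0.0002, -0.0009,  0.0012, -0.0032, -0.0003]), 'effort': array([  0.0018, -39.3672, -37.0184,   0.    ,   0.0067,  -0.    ]), 'tool_pos': array([0.2232, 0.5831, 0.2301]), 'tool_rot': array([ 0.2854,  1.5523, -0.2886]), 'contact_force': array([ 0.7301,  0.0331, -0.1265]), 'wrist_torque': array([0.0192, 0.0283, 0.0194]), 'opening': 0.08550482802983064}
scene {'vertical_fov': 50.43764676270168, 'cx': 278.7764227756385, 'cy': 212.98431425169798, 'D': array([-0.0396,  0.    ,  0.    ,  0.    ,  0.    ]), 'rvec': array([ 2.0958,  0.6916, -0.3852]), 'tvec': array([-0.4742, -0.1312,  1.1984])}
top {'vertical_fov': 57.83578659193516, 'cx': 289.3528547248302, 'cy': 208.62399341025207, 'D': array([-0.0253,  0.    ,  0.    ,  0.    ,  0.    ]), 'rvec': array([ 2.1912, -2.1449,  0.1139]), 'tvec': array([-0.0045,  0.5769,  0.7529])}
wrist {'vertical_fov': 69.36745288829047, 'cx': 278.0662574859525, 'cy': 205.134114760001, 'D': array([-0.0634,  0.    ,  0.    ,  0.    ,  0.    ]), 'T_tool_cam': array([[ 0.001 , -0.2871,  0.9579, -0.143 ],
       [ 1.    , -0.0005, -0.0012, -0.0001],
       [ 0.0008,  0.9579,  0.2871, -0.0722],
       [ 0.    ,  0.    ,  0.    ,  1.    ]])}
```

View pics/scene0.png

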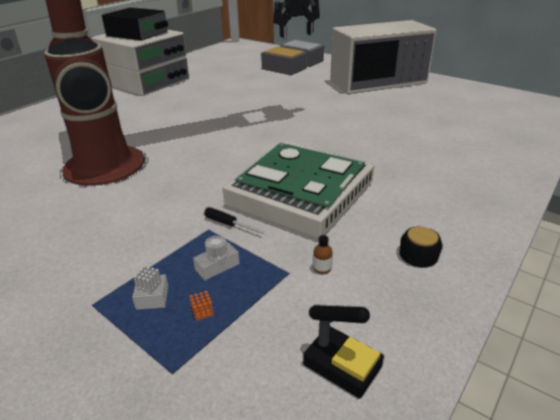

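View pics/top0.png

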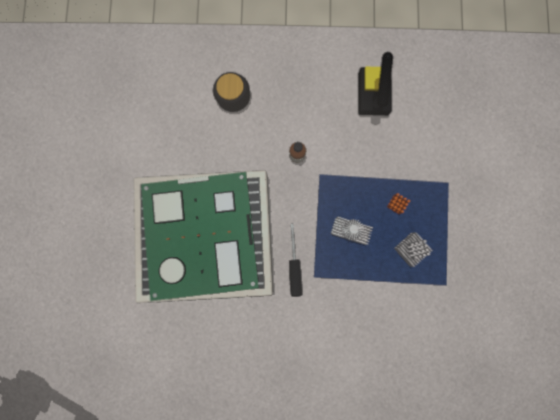

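View pics/wrist0.png

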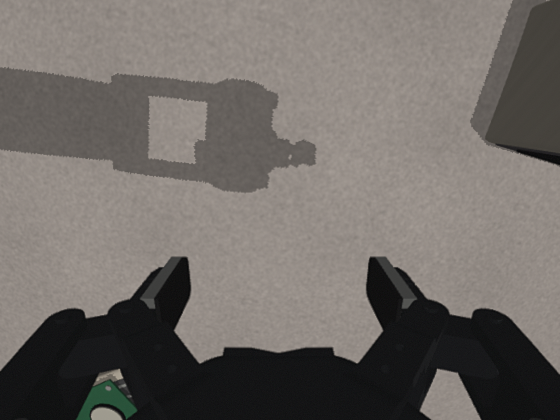

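```bash
cat > h.py <<'E'
from station import ctrl
import cv2, numpy as np
from scipy.spatial.transform import Rotation as R
np.set_printoptions(precision=4,suppress=True)
def cam(n,obs=None):
    p=ctrl.camera_params(n); f=210/np.tan(np.radians(p['vertical_fov'])/2)
    K=np.array([[f,0,p['cx']],[0,f,p['cy']],[0,0,1.]])
    if 'rvec' in p:
        Rc=cv2.Rodrigues(p['rvec'])[0]; t=np.array(p['tvec'])
    else:
        T=np.eye(4); T[:3,:3]=R.from_rotvec(obs['tool_rot']).as_matrix(); T[:3,3]=obs['tool_pos']
        W=T@p['T_tool_cam']; Rc=W[:3,:3].T; t=-Rc@W[:3,3]
    return K,p['D'],Rc,t
def proj(P,c):
    K,D,Rc,t=c
    return cv2.projectPoints(np.atleast_2d(np.array(P,float)),cv2.Rodrigues(Rc)[0],t,K,np.array(D))[0][:,0]
def back(uv,z,c):
    K,D,Rc,t=c
    n=cv2.undistortPoints(np.array(uv,float).reshape(-1,1,2),K,np.array(D))[:,0]
    d=np.c_[n,np.ones(len(n))]@Rc; o=-Rc.T@t
    return o+d*((z-o[2])/d[:,2])[:,None]
def shot(n,name=None):
    o=ctrl.get_obs(); im=ctrl.get_image(n)
    if name: cv2.imwrite(f"pics/{name}.png",im[:,:,::-1])
    return im,cam(n,o),o
def axes(o):
    M=R.from_rotvec(o['tool_rot']).as_matrix(); return M
def pixrect(mask,z,c):
    """world-plane outline min-area rect of a mask: centre,size,angle"""
    cs=cv2.findContours(mask.astype(np.uint8),cv2.RETR_EXTERNAL,cv2.CHAIN_APPROX_NONE)[0]
    k=max(cs,key=cv2.contourArea)[:,0].astype(float)
    P=back(k,z,c)[:,:2]
    r=cv2.minAreaRect((P*1000).astype(np.float32))
    return r
def go(pos,yaw,o=None):
    """shift in tool axes from the measured pose to a tool-down pose whose jaw (tool y) lies at yaw (mod 180); turn about tool x"""
    o=o or ctrl.get_obs(); M=axes(o)
    print('tool',o['tool_pos'],'axes x,y,z:',M[:,0],M[:,1],M[:,2],'open %.4f t %.2f F'%(o['opening'],o['t']),o['contact_force'],'q6 %.2f'%o['q'][5])
    d=M.T@(np.array(pos)-o['tool_pos'])
    cur=np.degrees(np.arctan2(M[1,1],M[0,1]))
    dy=(yaw-cur+90)%180-90
    # tool x down: turning +a about tool x turns yaw by -a (seen from above)
    print('shift mm',d*1000,' jaw yaw now %.2f'%cur,'turn about x (deg) %.2f (or +-180)'%(-dy))
E
python3 - <<'E'
from h import *
im,c,o=shot("top")
print(axes(o))
for s in ["seat_square","seat_oblong","seat_round","seat_small","sink_square","sink_oblong","sink_round","sink_small","flux_bottle","screwdriver"]:
    z=0.07 if 'seat' in s else {'sink_square':.033,'sink_oblong':.033,'sink_round':.063,'sink_small':.063}.get(s,0.02)
    for d in ctrl.silhouettes(s,"top")[:3]:
        r=pixrect(d['mask'],z,c)
        print(s,'%.2f'%d['score'],np.array(d['box']).round(1),'rect',np.round(r[0],1),np.round(r[1],1),'%.1f'%r[2])
E
```

```text
[[-0.0008  0.3577  0.9339]
 [-0.0014  0.9338 -0.3577]
 [-1.     -0.0016 -0.0002]]
seat_square 0.56 [166.2 206.3  33.5  29. ] rect [572.5 247. ] [61.6 61.6] 8.1
seat_oblong 0.92 [228.5 265.1  29.   47.7] rect [465.  123.9] [86.4 46.9] 8.1
seat_round 0.69 [174.2 269.9  29.1  28. ] rect [448.5 231.8] [49.6 49.7] 46.8
seat_round 0.53 [407.7 250.2  21.8  35.3] rect [ 499.2 -231.8] [48.7 55.3] 44.8
seat_small 0.58 [223.8 200.2  22.5  16.7] rect [583.6 135.6] [40.7 40.4] 8.4
sink_square 0.94 [413.9 248.1  33.5  34.6] rect [ 499.6 -243.7] [53.6 53.2] 41.8
sink_oblong 0.54 [353.1 230.3  39.2  25.7] rect [544.4 -93.5] [21.9 37. ] 72.0
sink_round 0.53 [353.2 229.6  17.3  23.7] rect [ 535.9 -116.1] [39.3 39.6] 1.2
sink_round 0.27 [413.6 248.7  35.3  33.9] rect [ 498.7 -234.6] [51.9 53.8] 41.2
sink_small 0.76 [418.1 249.9  19.9  21.9] rect [ 499.1 -243.1] [32.3 37.1] 13.5
sink_small 0.55 [398.5 205.2  21.7  20.7] rect [ 588.3 -207.2] [35.9 36.5] 57.0
flux_bottle 0.63 [174.1 270.4  34.8  25.5] rect [445.9 247.5] [53.  55.9] 1.4
flux_bottle 0.61 [299.1 152.3  15.7  20.6] rect [699.1  -6.9] [43.4 36.1] 1.2
screwdriver 0.68 [418.  250.4  17.6  23.5] rect [ 498.1 -257.8] [32.7 36.5] 18.0
screwdriver 0.64 [295.6 270.2  17.4  58.5] rect [457.5  -3.9] [114.6  23.3] 5.9
```

```bash
python3 -m handwheel '[[0.0854,[0,-0.0177,0.0344],[0,0,0]],[0.0854,[0,-0.0177,0.0344],[0,0,0]],[0.0854,[0,-0.0177,0.0344],[0,0,0]],[0.0854,[0,-0.0177,0.0344],[0,0,0]],[0.0854,[0,-0.0177,0.0344],[0,0,0]],[0.0854,[0,-0.0177,0.0344],[0,0,0]],[0.0854,[0,-0.0177,0.0344],[0,0,0]],[0.0854,[0,-0.0177,0.0344],[0,0,0]],[0.0854,[0,-0.0177,0.0344],[0,0,0]],[0.0854,[0,-0.0177,0.0344],[0,0,0]]]'
python3 -m handwheel '[[0.0854,[0,-0.0177,0.0344],[0,0,0]],[0.0854,[0,-0.0177,0.0344],[0,0,0]],[0.0854,[0,-0.0177,0.0344],[0,0,0]],[0.0854,[0,-0.0177,0.0344],[0,0,0]],[0.0854,[0,-0.0177,0.0344],[0,0,0]],[0.0854,[0,0,0],[0,0,0]],[0.0854,[0,0,0],[0,0,0]],[0.0854,[0,0,0],[0,0,0]]]'
python3 - <<'E'
from h import *
im,c,o=shot("wrist","w1")
go([0.61,0.15,0.23],69,o)
for s in ["seat_square","seat_oblong","seat_round","seat_small"]:
    for d in ctrl.silhouettes(s,"wrist")[:2]:
        r=pixrect(d['mask'],.07,c)
        print(s,'%.2f'%d['score'],np.array(d['box']).round(1),'rect',np.round(r[0],1),np.round(r[1],1),'%.1f'%r[2])
E
```

```text
t: 1.53
tool_pos: [0.4825, 0.2937, 0.2316]
tool_rot: [0.287, 1.551, -0.287]
contact_force: [0.1, 0.8, 1.1]
opening: 0.0854
t: 2.2
tool_pos: [0.6102, 0.1513, 0.2311]
tool_rot: [0.288, 1.552, -0.287]
contact_force: [-0.0, -0.2, 0.3]
opening: 0.0854
tool [0.6102 0.1513 0.2311] axes x,y,z: [-0.0007  0.0004 -1.    ] [0.3581 0.9337 0.0001] [ 0.9337 -0.3581 -0.0008] open 0.0854 t 2.20 F [-0.0008 -0.1659  0.2675] q6 -1.08
shift mm [ 1.0986 -1.2561  0.2621]  jaw yaw now 69.02 turn about x (deg) 0.02 (or +-180)
seat_square 0.75 [355.4 117.7  79.6  85.4] rect [572.7 247.4] [59.8 60.6] 7.7
seat_square 0.60 [196.1 288.4  25.3  44.4] rect [688.   19.2] [22.7 66.2] 56.8
seat_oblong 0.92 [198.1  56.   90.4 112. ] rect [466.6 125.6] [89.  48.1] 8.0
seat_round 0.86 [299.5  11.6  54.8  23.1] rect [464.8 227.3] [49.2 19.2] 69.3
seat_small 0.84 [255.1 170.1  50.1  51.9] rect [585. 138.] [40.6 41.7] 8.0
```

View pics/w1.png

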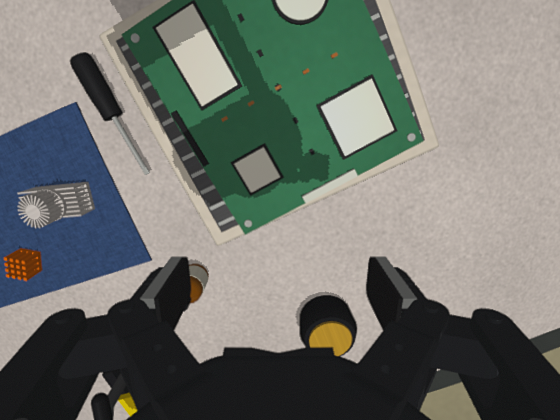

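```bash
python3 -m handwheel '[[0.0854,[0,-0.0341,0.0124],[0,0,0]],[0.0854,[0,-0.0341,0.0124],[0,0,0]],[0.0854,[0,-0.0341,0.0124],[0,0,0]],[0.0854,[0,-0.0341,0.0124],[0,0,0]],[0.0854,[0,-0.0341,0.0124],[0,0,0]],[0.0854,[0,-0.0341,0.0124],[0,0,0]],[0.0854,[0,-0.0341,0.0124],[0,0,0]],[0.0854,[0,-0.0341,0.0124],[0,0,0]],[0.0854,[0,-0.0341,0.0124],[0,0,0]],[0.0854,[0,-0.0341,0.0124],[0,0,0]]]'
python3 -m handwheel '[[0.06,[0,0,0],[0,0,0]],[0.06,[0,0,0],[0,0,0]],[0.06,[0,0,0],[0,0,0]]]'
python3 - <<'E'
from h import *
im,c,o=shot("wrist","w2")
go([0.604,-0.212,0.23],69,o)
for s in ["sink_square","sink_oblong","sink_round","sink_small"]:
    z={'sink_square':.033,'sink_oblong':.033,'sink_round':.063,'sink_small':.063}[s]
    for d in ctrl.silhouettes(s,"wrist")[:3]:
        r=pixrect(d['mask'],z,c)
        print(s,'%.2f'%d['score'],np.array(d['box']).round(1),'rect',np.round(r[0],1),np.round(r[1],1),'%.1f'%r[2])
        for p in ctrl.tip_of(s,"wrist")[:2]:
            print('   origin',p['score'],p['centre'],back([p['centre'][::-1]],z-.03,c)[0])
E
```

```text
t: 3.28
tool_pos: [0.604, -0.2125, 0.2316]
tool_rot: [0.286, 1.551, -0.286]
contact_force: [1.7, 0.2, 0.4]
opening: 0.0851
t: 3.53
tool_pos: [0.6042, -0.2108, 0.2313]
tool_rot: [0.287, 1.552, -0.286]
contact_force: [-0.3, -0.1, 0.2]
opening: 0.0596
tool [ 0.6042 -0.2108  0.2313] axes x,y,z: [-0.      0.0006 -1.    ] [0.3573 0.934  0.0005] [ 0.934  -0.3573 -0.0002] open 0.0596 t 3.53 F [-0.3289 -0.1067  0.1893] q6 -1.66
shift mm [ 1.2789 -1.1717  0.1862]  jaw yaw now 69.07 turn about x (deg) 0.07 (or +-180)
sink_square 0.84 [213.9 107.9  59.3  58.8] rect [ 503.2 -245.2] [48.1 50.5] 40.8
   origin 0.81 [105.0, 215.3] [ 0.4997 -0.25    0.003 ]
sink_oblong 0.56 [332.7  90.7  72.6  41.7] rect [ 529.4 -142.7] [33.9 36. ] 73.9
   origin 0.79 [92.9, 331.3] [ 0.5356 -0.1187  0.003 ]
sink_round 0.71 [339.7  90.3  48.   43. ] rect [ 536.8 -121.3] [40.3 38.1] 69.7
   origin 0.85 [91.7, 336.7] [ 0.5366 -0.1183  0.033 ]
sink_small 0.88 [205.7 104.7  46.   41.2] rect [ 501.7 -247.1] [33.  32.8] 13.4
   origin 0.73 [105.2, 210.4] [ 0.5009 -0.2498  0.033 ]
   origin 0.59 [169.4, 266.2] [ 0.5878 -0.2194  0.033 ]
sink_small 0.70 [267.8 174.6  29.1  32.6] rect [ 588.4 -214.4] [26.6 29.8] 58.9
   origin 0.73 [105.2, 210.4] [ 0.5009 -0.2498  0.033 ]
   origin 0.59 [169.4, 266.2] [ 0.5878 -0.2194  0.033 ]
```

View pics/w2.png

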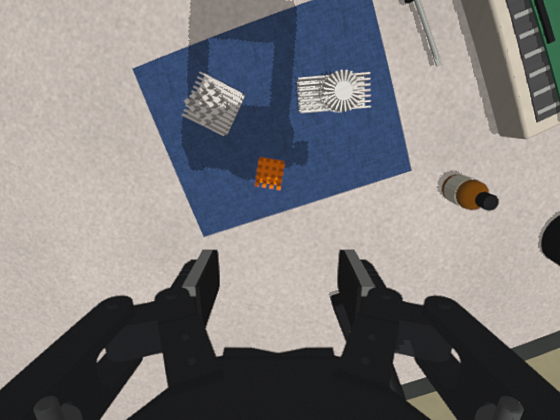

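Run:
```python
import cv2, numpy as np
im=cv2.imread('pics/w2.png')
a=cv2.resize(im[50:200,160:300],None,fx=4,fy=4,interpolation=cv2.INTER_CUBIC)[:590]
b=cv2.resize(im[50:130,280:390],None,fx=3.5,fy=3.5,interpolation=cv2.INTER_CUBIC)
cv2.imwrite('pics/c1.png',a); cv2.imwrite('pics/c2.png',b)
```

```text
(no output)
```

View pics/c1.png

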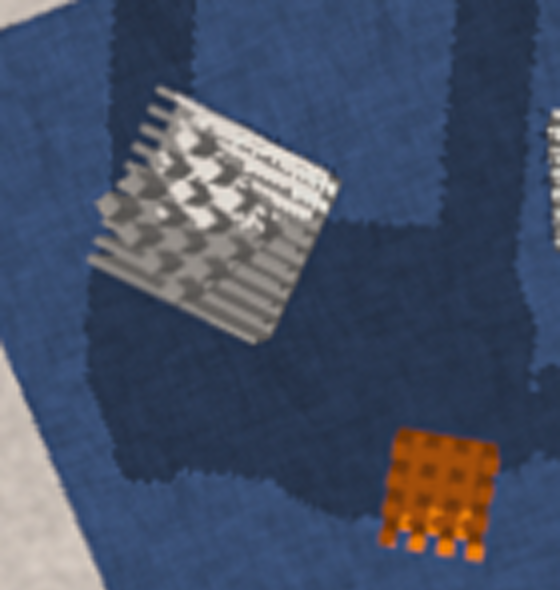

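View pics/c2.png

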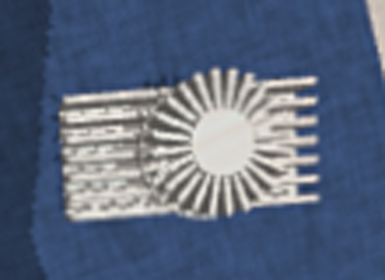

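```bash
python3 -m handwheel '[[0.06,[0.008,0,0],[7.16,0,0]],[0.06,[0.008,0,0],[7.16,0,0]],[0.06,[0.008,0,0],[7.16,0,0]],[0.06,[0.008,0,0],[7.16,0,0]],[0.06,[0.008,0,0],[7.16,0,0]],[0.06,[0.008,0,0],[7.16,0,0]],[0.06,[0.008,0,0],[7.16,0,0]],[0.06,[0.008,0,0],[7.16,0,0]],[0.06,[0.008,0,0],[7.16,0,0]],[0.06,[0.008,0,0],[7.16,0,0]]]'
python3 -m handwheel '[[0.06,[0.008,0,0],[7.16,0,0]],[0.06,[0.008,0,0],[7.16,0,0]],[0.06,[0,0,0],[0,0,0]]]' 40
python3 - <<'E'
from h import *
go([0.5365,-0.150,0.135],-17)
E
```

```text
t: 4.87
tool_pos: [0.6043, -0.2117, 0.1509]
tool_rot: [1.247, 1.185, -1.247]
contact_force: [-1.2, 0.7, 0.5]
opening: 0.06
t: 5.12
tool_pos: [0.6032, -0.2111, 0.1331]
tool_rot: [1.424, 1.057, -1.426]
contact_force: [-0.5, 0.6, -0.1]
opening: 0.0599
tool [ 0.6032 -0.2111  0.1331] axes x,y,z: [-0.0032  0.0016 -1.    ] [ 0.9563 -0.2923 -0.0035] [-0.2923 -0.9563 -0.0006] open 0.0599 t 5.12 F [-0.528   0.5787 -0.1062] q6 -0.16
shift mm [ -1.5699 -81.6192 -38.9663]  jaw yaw now -16.99 turn about x (deg) 0.01 (or +-180)
```

```bash
python3 -m handwheel '[[0.06,[0,-0.0272,-0.013],[0,0,0]],[0.06,[0,-0.0272,-0.013],[0,0,0]],[0.06,[0,-0.0272,-0.013],[0,0,0]],[0.06,[0,0,0],[0,0,0]],[0.06,[0,0,0],[0,0,0]]]'
python3 - <<'E'
from h import *
im,c,o=shot("wrist","w3")
for s in ["sink_oblong","sink_round"]:
    z={'sink_oblong':.033,'sink_round':.063}[s]
    for d in ctrl.silhouettes(s,"wrist")[:3]:
        r=pixrect(d['mask'],z,c)
        print(s,'%.2f'%d['score'],np.array(d['box']).round(1),'rect',np.round(r[0],1),np.round(r[1],1),'%.1f'%r[2])
        for p in ctrl.tip_of(s,"wrist")[:2]:
            print('   origin',p['score'],p['centre'],back([p['centre'][::-1]],z-.03,c)[0])
E
```

```text
t: 5.53
tool_pos: [0.5369, -0.1499, 0.1355]
tool_rot: [1.42, 1.057, -1.42]
contact_force: [1.0, -0.7, -0.3]
opening: 0.0597
sink_oblong 0.80 [266.1 167.   46.9  89.6] rect [543.8 -95.6] [25.  35.5] 73.8
sink_round 0.66 [266.6 171.9  52.9  56.9] rect [ 539.  -116.2] [40.7 37.4] 56.7
   origin 0.94 [167.7, 266.8] [ 0.5378 -0.1179  0.033 ]
```

View pics/w3.png

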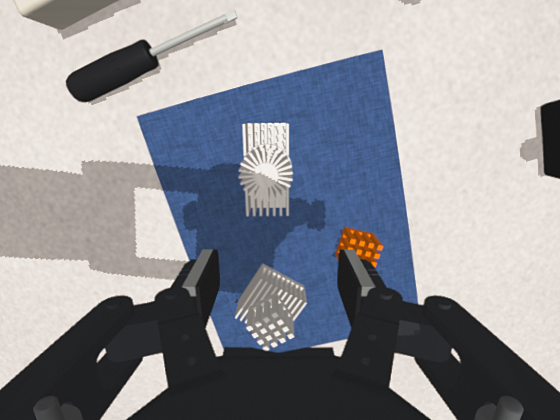

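Run:
```python
from h import *
go([0.5375,-0.1185,0.037],-16.5)
```

```text
tool [ 0.5385 -0.1515  0.136 ] axes x,y,z: [ 0.0012 -0.0005 -1.    ] [ 0.957  -0.2901  0.0013] [-0.2901 -0.957   0.0002] open 0.0603 t 5.78 F [0.1089 0.0625 0.2917] q6 -0.11
shift mm [ 98.962  -10.6499 -31.2781]  jaw yaw now -16.87 turn about x (deg) -0.37 (or +-180)
```

```bash
python3 -m handwheel '[[0.06,[0.01,-0.005,-0.0156],[0,0,0]],[0.06,[0.01,-0.005,-0.0156],[0,0,0]],[0.06,[0.02,0,0],[0,0,0]],[0.06,[0.02,0,0],[0,0,0]],[0.06,[0,0,0],[0,0,0]],[0.06,[0,0,0],[0,0,0]]]'
python3 - <<'E'
from h import *
for i in range(4):
    im,c,o=shot("wrist","w4"); print(o['tool_pos'],o['tool_rot'])
go([0.5375,-0.1185,0.037],-16.5)
for p in ctrl.tip_of('sink_round',"wrist")[:2]:
            print('   origin',p['score'],p['centre'],back([p['centre'][::-1]],.033,c)[0])
print(proj([[.5375,-.1185,.063]],c))
E
```

```text
t: 6.28
tool_pos: [0.5365, -0.1179, 0.0743]
tool_rot: [1.422, 1.058, -1.425]
contact_force: [-0.5, 0.4, 0.3]
opening: 0.0603
[ 0.5365 -0.1179  0.0743] [ 1.4219  1.0576 -1.4248]
[ 0.5375 -0.1184  0.0757] [ 1.4229  1.055  -1.4229]
[ 0.5381 -0.1186  0.0766] [ 1.4235  1.0534 -1.4218]
[ 0.5383 -0.1186  0.077 ] [ 1.4238  1.0526 -1.4213]
tool [ 0.5383 -0.1186  0.0771] axes x,y,z: [ 0.0028 -0.001  -1.    ] [ 0.9568 -0.2906  0.003 ] [-0.2906 -0.9568  0.0002] open 0.0600 t 6.48 F [-0.7685  1.0548  1.1734] q6 -0.06
shift mm [40.1117 -0.9199  0.1223]  jaw yaw now -16.89 turn about x (deg) -0.39 (or +-180)
   origin 0.57 [231.0, 277.9] [ 0.5387 -0.12    0.033 ]
[[275.2269 248.8507]]
```

View pics/w4.png

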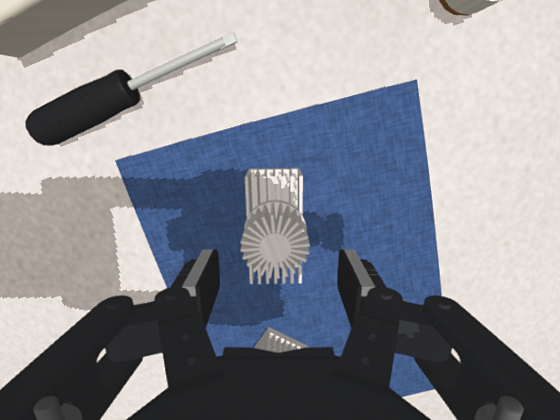

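```bash
python3 -m handwheel '[[0.06,[0.02,0,-0.001],[0,0,0]],[0.06,[0.012,0,0],[0,0,0]],[0.06,[0.007,0,0],[0,0,0]],[0.06,[0,0,0],[0,0,0]],[0.06,[0,0,0],[0,0,0]]]' 40
python3 - <<'E'
from h import *
go([0.5375,-0.1185,0.037],-16.5)
E
```

```text
t: 6.95
tool_pos: [0.5369, -0.1169, 0.0359]
tool_rot: [1.422, 1.056, -1.424]
contact_force: [-0.4, -1.1, -0.4]
opening: 0.0603
tool [ 0.5369 -0.1169  0.0359] axes x,y,z: [-0.0011  0.0004 -1.    ] [ 0.9569 -0.2904 -0.0012] [-0.2904 -0.9569 -0.    ] open 0.0603 t 6.95 F [-0.3837 -1.1488 -0.4041] q6 -0.06
shift mm [-1.0948  1.0556  1.4034]  jaw yaw now -16.88 turn about x (deg) -0.38 (or +-180)
```

```bash
python3 -m handwheel '[[0.045,[0,0,0],[0,0,0]],[0.045,[0,0,0],[0,0,0]],[0.034,[0,0,0],[0,0,0]],[0.03,[0,0,0],[0,0,0]],[0.03,[0,0,0],[0,0,0]],[0.03,[0,0,0],[0,0,0]],[0.03,[0,0,0],[0,0,0]]]' 40
python3 -m handwheel '[[0.03,[-0.005,0,0],[0,0,0]],[0.03,[-0.01,0,0],[0,0,0]],[0.03,[-0.02,0,0],[0,0,0]],[0.03,[-0.02,0,0],[0,0,0]],[0.03,[-0.02,0,0],[0,0,0]],[0.03,[-0.02,0,0],[0,0,0]],[0.03,[0,0,0],[0,0,0]],[0.03,[0,0,0],[0,0,0]]]'
python3 - <<'E'
from h import *
im,c,o=shot("wrist","w5")
go([0.46,0.230,0.135],8)
E
```

```text
t: 7.53
tool_pos: [0.5382, -0.1173, 0.0375]
tool_rot: [1.423, 1.053, -1.421]
contact_force: [-0.3, -0.5, 5.1]
opening: 0.0386
t: 8.2
tool_pos: [0.5379, -0.1171, 0.1325]
tool_rot: [1.424, 1.053, -1.421]
contact_force: [-0.4, 0.0, -1.5]
opening: 0.0386
tool [ 0.5369 -0.1168  0.1308] axes x,y,z: [-0.0005  0.0002 -1.    ] [ 0.9569 -0.2903 -0.0005] [-0.2903 -0.9569 -0.    ] open 0.0388 t 8.25 F [ 0.8653  0.0136 -1.6035] q6 -0.06
shift mm [  -4.1016 -174.2513 -309.5101]  jaw yaw now -16.88 turn about x (deg) -24.88 (or +-180)
```

View pics/w5.png

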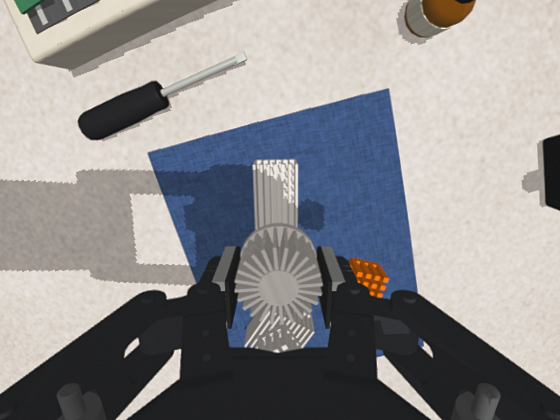

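```bash
python3 -m handwheel '[[0.03,[0,-0.0116,-0.0155],[0,0,0]],[0.03,[0,-0.0232,-0.031],[0,0,0]],[0.03,[0,-0.0232,-0.031],[0,0,0]],[0.03,[0,-0.0232,-0.031],[0,0,0]],[0.03,[0,-0.0232,-0.031],[0,0,0]],[0.03,[0,-0.0232,-0.031],[0,0,0]],[0.03,[0,-0.0232,-0.031],[0,0,0]],[0.03,[0,-0.0232,-0.031],[0,0,0]],[0.03,[0,-0.0116,-0.0155],[0,0,0]],[0.03,[0.01,0,0],[0,0,0]]]'
python3 -m handwheel '[[0.03,[0,0,0],[0,0,0]],[0.03,[0,0,0],[0,0,0]]]'
cat >> h.py <<'E'
def whitemask(im,uv,tol=40):
    """bright pale blob containing pixel uv"""
    g=im.min(2).astype(int); h=cv2.inRange(cv2.cvtColor(im,cv2.COLOR_RGB2HSV),(0,0,140),(180,60,255))
    n,l=cv2.connectedComponents(h,connectivity=4)
    return l==l[int(uv[1]),int(uv[0])]
def tz(P,o):
    return (np.atleast_2d(P)-o['tool_pos'])@axes(o)
E
python3 - <<'E'
from h import *
im,c,o=shot("wrist","w6")
go([0.431,0.174,0.12],-17,o)
for s,z in [("seat_round",.07),("seat_oblong",.07),("seat_square",.07),("sink_round",o['tool_pos'][2]+.0335)]:
    for d in ctrl.silhouettes(s,"wrist")[:2]:
        r=pixrect(d['mask'],z,c)
        print(s,'%.2f'%d['score'],np.array(d['box']).round(1),'rect',np.round(r[0],1),np.round(r[1],1),'%.1f'%r[2])
E
```

```text
t: 9.08
tool_pos: [0.4302, 0.1773, 0.1208]
tool_rot: [1.42, 1.059, -1.419]
contact_force: [0.3, -0.7, 0.0]
opening: 0.0387
t: 9.25
tool_pos: [0.4303, 0.1735, 0.119]
tool_rot: [1.419, 1.057, -1.427]
contact_force: [-0.5, -0.1, -0.2]
opening: 0.0388
tool [0.4303 0.1735 0.119 ] axes x,y,z: [-0.0043 -0.0015 -1.    ] [ 0.9569 -0.2903 -0.0037] [-0.2903 -0.9569  0.0026] open 0.0388 t 9.25 F [-0.4633 -0.0683 -0.2176] q6 0.52
shift mm [-1.0423  0.5313 -0.6876]  jaw yaw now -16.88 turn about x (deg) 0.12 (or +-180)
seat_round 0.87 [280.1 131.1  83.8  84.1] rect [450.1 233.2] [50.9 51.7] 30.1
seat_oblong 0.58 [356.1 269.5 105.6  93.7] rect [486.8 129.7] [43.4 47.9] 10.0
seat_square 0.55 [466.6  58.1 120.8 116.2] rect [571.4 247.7] [62. 61.] 8.4
sink_round 0.98 [277.8 273.4  88.9  99.6] rect [434.1 182.7] [46.1 35.3] 70.7
```

View pics/w6.png

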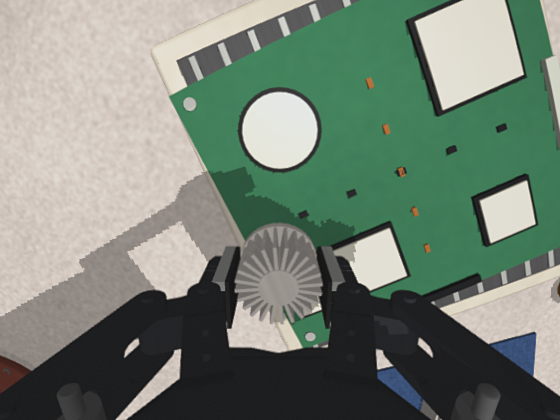

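```bash
cat >> h.py <<'E'
def T2w(p,o):
    return np.atleast_2d(p)@axes(o).T+o['tool_pos']
def circ(r,x,y,z):
    a=np.linspace(0,2*np.pi,73); return np.c_[np.full(73,x),y+r*np.cos(a),z+r*np.sin(a)]
E
python3 - <<'E'
from h import *
o=ctrl.get_obs(); o0=o; im=cv2.imread('pics/w6.png')[:,:,::-1].copy(); c=cam('wrist',o)
m=whitemask(im,(280,131)); ys,xs=np.nonzero(m); print('pale n',m.sum())
P=back(np.c_[xs,ys],.07,c); print('seat pad centroid',P.mean(0),'size',np.ptp(P,axis=0)); 
S=tz(P.mean(0),o)[0]; print('seat in tool',S*1000)
print('hub in tool at x=-33.5:')
K,D,Rc,t=c
for px in [(278,288),(278,285)]:
    w=back([px],o['tool_pos'][2]+.0335,c); print(px,tz(w,o)*1000)
v=cv2.resize(im[200:340,210:350],None,fx=4,fy=4,interpolation=cv2.INTER_CUBIC)
for dz,col in [(-.003,(255,0,0)),(0,(0,255,0))]:
    for x in (-.0335,-.0035):
        q=(proj(T2w(circ(.02,x,0,dz),o),c)-[210,200])*4+1.5
        cv2.polylines(v,[q.astype(np.int32)],True,col,1)
cv2.imwrite('pics/c3.png',v[:,:,::-1])
E
```

```text
pale n 4554
seat pad centroid [0.4523 0.2337 0.07  ] size [0.0471 0.0469 0.    ]
seat in tool [ 51.4249   1.6661 -63.4815]
hub in tool at x=-33.5:
(278, 288) [[-33.4999   0.7554  -4.284 ]]
(278, 285) [[-33.4999   0.7566  -5.7012]]
```

View pics/c3.png

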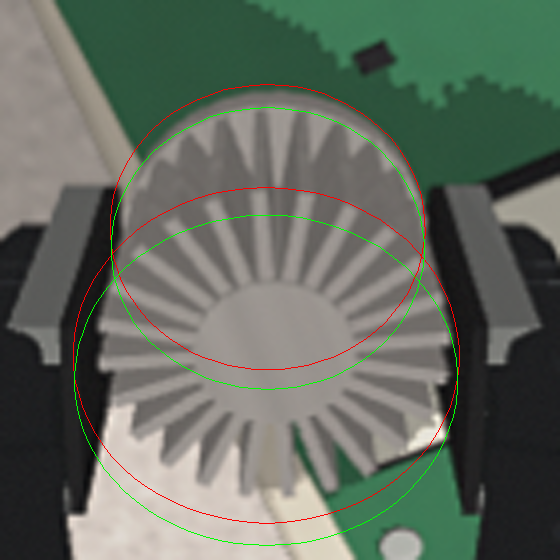

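```bash
python3 -m handwheel '[[0.03,[0,0.0012,-0.02],[0,0,0]],[0.03,[0,0,-0.021],[0,0,0]],[0.03,[0.01,0,-0.0202],[0,0,0]],[0.03,[0.015,0,0],[0,0,0]],[0.03,[0.01,0,0],[0,0,0]],[0.03,[0,0,0],[0,0,0]],[0.03,[0,0,0],[0,0,0]],[0.03,[0,0,0],[0,0,0]],[0.03,[0,0,0],[0,0,0]]]'
cat >> h.py <<'E'
def avgobs(n=3):
    L=[]
    for i in range(n):
        L.append(ctrl.get_obs()); im=ctrl.get_image("wrist")
    return L
E
python3 - <<'E'
from h import *
im,c,o=shot("wrist","w7")
go([0.4523,0.2337,0.074],-17,o)
v=im.copy()
q=proj(np.c_[T2w(circ(.023,0,0,0),o)[:,:0],np.array([.4523,.2337,.07])+circ(.023,0,0,0)[:,[1,2,0]]],c)
cv2.polylines(v,[q.astype(np.int32)],True,(255,0,0),1)
v=cv2.resize(v[180:330,200:360],None,fx=4,fy=4,interpolation=cv2.INTER_CUBIC)
cv2.imwrite('pics/c4.png',v[:,:,::-1])
E
```

```text
t: 10.25
tool_pos: [0.4513, 0.2322, 0.0873]
tool_rot: [1.425, 1.054, -1.422]
contact_force: [0.0, 0.5, -2.0]
opening: 0.0389
tool [0.4513 0.2322 0.0873] axes x,y,z: [ 0.0016  0.0005 -1.    ] [ 0.9567 -0.2911  0.0014] [-0.2911 -0.9567 -0.0009] open 0.0389 t 10.25 F [ 0.0379  0.4525 -2.0119] q6 0.62
shift mm [13.2832  0.5527 -1.7079]  jaw yaw now -16.92 turn about x (deg) 0.08 (or +-180)
```

View pics/c4.png

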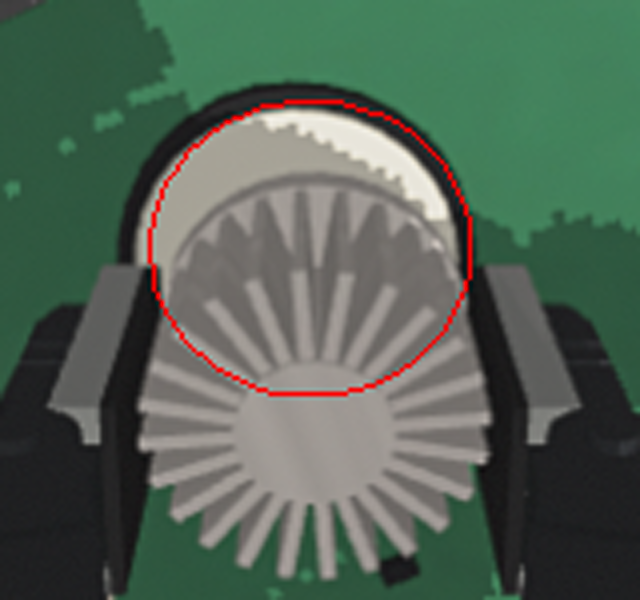

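```bash
cat >> h.py <<'E'
def overlay(png,o,items,crop,name,s=4):
    """items: (tool-frame Nx3 pts, colour)"""
    im=cv2.imread(f'pics/{png}.png'); c=cam('wrist',o); x0,x1,y0,y1=crop
    v=cv2.resize(im[y0:y1,x0:x1],None,fx=s,fy=s,interpolation=cv2.INTER_CUBIC)
    for P,col in items:
        q=(proj(T2w(P,o),c)-[x0,y0])*s+s/2-.5
        cv2.polylines(v,[np.round(q).astype(np.int32)],True,col,1)
    cv2.imwrite(f'pics/{name}.png',v)
E
python3 - <<'E'
from h import *
o=ctrl.get_obs()
xb=o['tool_pos'][2]-.07
overlay('w7',o,[(circ(.023,xb,-.001,-.0015),(0,0,255)),(circ(.02,-.0035,.0007,-.0035),(0,255,0)),(circ(.02,-.0005,.0007,-.0025),(255,255,0))],(200,360,180,330),'c5')
print(xb)
E
```

```text
0.017333566950585064
```

View pics/c5.png

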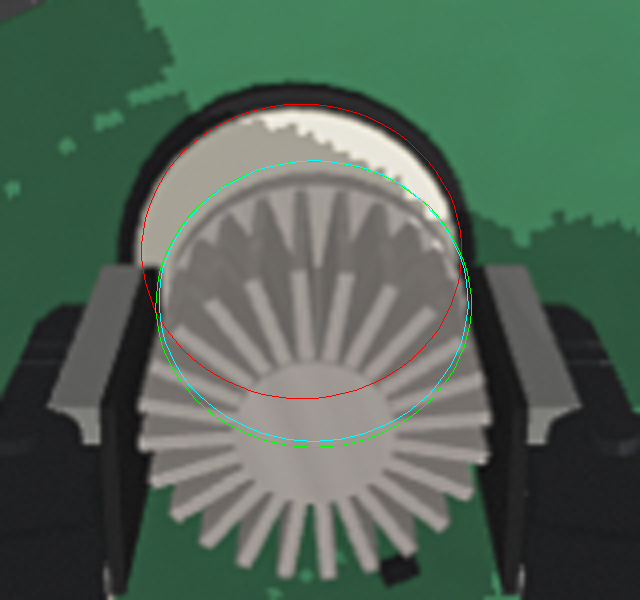

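```bash
python3 -m handwheel '[[0.03,[0.005,-0.0021,0.0019],[0,0,0]],[0.03,[0.004,0,0],[0,0,0]],[0.03,[0,0,0],[0,0,0]],[0.03,[0,0,0],[0,0,0]],[0.03,[0,0,0],[0,0,0]],[0.03,[0,0,0],[0,0,0]]]'
python3 - <<'E'
from h import *
for i in range(4): im,c,o=shot("wrist","w8")
go([0.4523,0.2337,0.074],-17,o)
xb=o['tool_pos'][2]-.07
overlay('w8',o,[(circ(.023,xb,-.0,-.0015),(0,0,255)),(circ(.0195,-.0025,.0007,-.0025),(0,255,0))],(200,360,180,330),'c6')
E
```

```text
t: 10.8
tool_pos: [0.4481, 0.2313, 0.0774]
tool_rot: [1.423, 1.055, -1.423]
contact_force: [0.1, -0.3, 0.0]
opening: 0.0392
tool [0.4482 0.2313 0.0775] axes x,y,z: [ 0.0003  0.0001 -1.    ] [ 0.9569 -0.2903  0.0002] [-0.2903 -0.9569 -0.0001] open 0.0385 t 10.95 F [-0.0503  1.0632 -1.1852] q6 0.62
shift mm [ 3.4592  3.2793 -3.454 ]  jaw yaw now -16.87 turn about x (deg) 0.13 (or +-180)
```

View pics/c6.png

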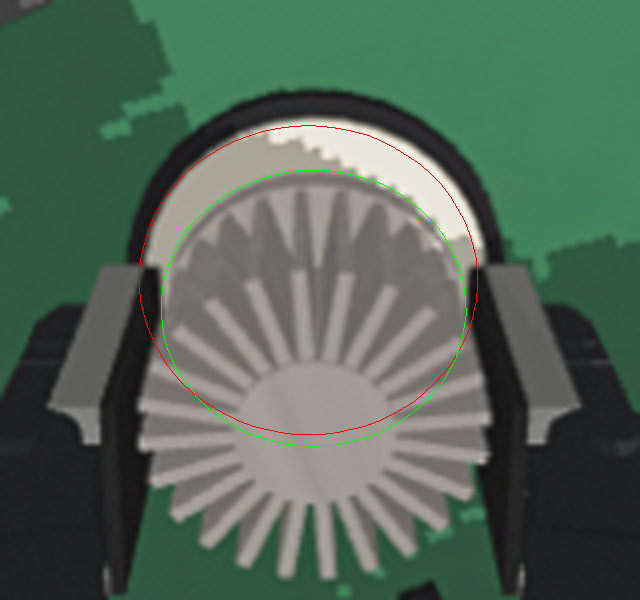

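```bash
python3 -m handwheel '[[0.03,[0.002,0,0],[0,0,0]],[0.03,[0,0,0],[0,0,0]],[0.03,[0,0,0],[0,0,0]],[0.03,[0,0,0],[0,0,0]]]'
python3 -m handwheel '[[0.03,[0.001,0,0],[0,0,0]],[0.03,[0,0,0],[0,0,0]],[0.03,[0,0,0],[0,0,0]],[0.03,[0,0,0],[0,0,0]]]'
python3 -m handwheel '[[0.03,[0.001,0,0],[0,0,0]],[0.03,[0,0,0],[0,0,0]],[0.03,[0,0,0],[0,0,0]],[0.03,[0,0,0],[0,0,0]]]'
```

```text
t: 11.33
tool_pos: [0.448, 0.2313, 0.0752]
tool_rot: [1.423, 1.055, -1.423]
contact_force: [0.8, 0.0, -0.4]
opening: 0.0389
t: 11.67
tool_pos: [0.4482, 0.2314, 0.0749]
tool_rot: [1.423, 1.055, -1.423]
contact_force: [-3.5, -0.2, 5.7]
opening: 0.0388
t: 12.0
tool_pos: [0.4482, 0.2314, 0.0749]
tool_rot: [1.422, 1.055, -1.423]
contact_force: [-5.7, -1.6, 11.4]
opening: 0.0389
```

```bash
python3 -m handwheel '[[0.03,[-0.001,0,0],[0,0,0]],[0.03,[0,0,0],[0,0,0]],[0.042,[0,0,0],[0,0,0]],[0.046,[0,0,0],[0,0,0]],[0.056,[0,0,0],[0,0,0]],[0.056,[0,0,0],[0,0,0]],[0.056,[-0.02,0,0],[0,0,0]],[0.056,[-0.02,0,0],[0,0,0]],[0.056,[-0.02,0,0.03],[0,0,0]],[0.056,[0,0,0.03],[0,0,0]]]'
python3 -m handwheel '[[0.056,[0,0,0],[0,0,0]],[0.056,[0,0,0],[0,0,0]],[0.056,[0,0,0],[0,0,0]]]'
python3 - <<'E'
from h import *
im,c,o=shot("wrist","w9")
go([0.499,-0.245,0.135],13.4,o)
v=cv2.resize(im[60:210,200:360],None,fx=4,fy=4,interpolation=cv2.INTER_CUBIC)
cv2.imwrite('pics/c7.png',v[:,:,::-1])
E
```

```text
t: 12.83
tool_pos: [0.4332, 0.1745, 0.1388]
tool_rot: [1.426, 1.053, -1.414]
contact_force: [0.5, -1.1, 0.6]
opening: 0.0564
t: 13.08
tool_pos: [0.4305, 0.174, 0.134]
tool_rot: [1.423, 1.055, -1.423]
contact_force: [0.4, -0.2, 0.4]
opening: 0.0562
tool [0.4305 0.174  0.134 ] axes x,y,z: [-0.0002  0.0003 -1.    ] [ 0.9568 -0.2908 -0.0003] [-0.2908 -0.9568 -0.0003] open 0.0562 t 13.08 F [ 0.3582 -0.2469  0.4494] q6 0.52
shift mm [ -1.1917 187.3395 380.9636]  jaw yaw now -16.91 turn about x (deg) -30.31 (or +-180)
```

View pics/c7.png

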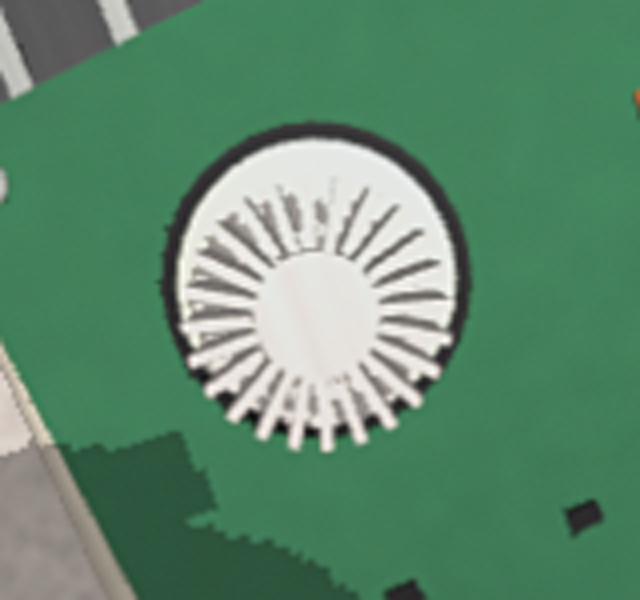

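Run:
```python
from h import *
o=ctrl.get_obs()
c=cam('wrist',o)
ctr=tz([.4523,.2337,.07],o)[0]
# pad centre from left/right/top edges
L=tz(back([[200+178.5/4,60+275/4],[200+455/4,60+275/4],[200+317/4,60+137/4]],.07,c),o)*1000
print(L, 'pad centre y',(L[0,1]+L[1,1])/2,'z',L[2,2]+23*1.02,'width',L[1,1]-L[0,1])
H=tz(back([[200+318/4,60+317/4]],.10,c),o)*1000; print('hub',H)
yc=(L[0,1]+L[1,1])/2000; zc=(L[2,2]+23.4)/1000; x=o['tool_pos'][2]-.07
overlay('w9',o,[(circ(.0234,x,yc,zc),(0,0,255)),(circ(.02,x-.03,yc,zc),(0,255,0)),(circ(.0075,x-.03,yc,zc),(0,255,0))],(200,360,60,210),'c8')
```

```text
[[ 63.8594 -21.3865 -63.765 ]
 [ 63.8293  24.5639 -63.7344]
 [ 63.8439   1.6262 -85.569 ]] pad centre y 1.588658451487511 z -62.10895784212179 width 45.95040874304053
hub [[ 33.8444   1.6569 -59.16  ]]
```

View pics/c8.png

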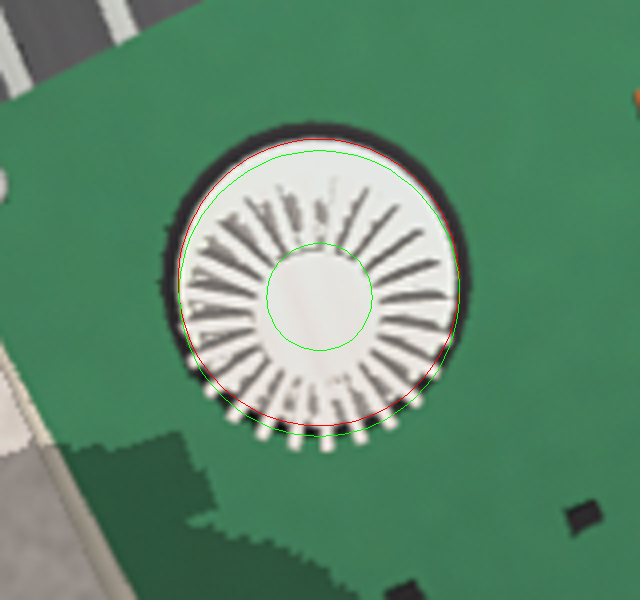

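```bash
python3 -m handwheel '[[0.056,[0,0,-0.03],[0,0,0]],[0.056,[0.02,0,-0.03],[0,0,0]],[0.056,[0.02,0,0],[0,0,0]],[0.056,[0.015,0,0],[0,0,0]],[0.056,[0.006,0,0],[0,0,0]],[0.056,[0,0,0],[0,0,0]],[0.056,[0,0,0],[0,0,0]],[0.046,[0,0,0],[0,0,0]],[0.03,[0,0,0],[0,0,0]],[0.03,[0,0,0],[0,0,0]]]' 25
python3 -m handwheel '[[0.03,[0,0,0],[0,0,0]],[0.03,[0,0,0],[0,0,0]],[0.03,[0,0,0],[0,0,0]]]'
python3 - <<'E'
from h import *
im,c,o=shot("wrist","w10")
v=cv2.resize(im[180:330,200:360],None,fx=4,fy=4,interpolation=cv2.INTER_CUBIC)
cv2.imwrite('pics/c9.png',v[:,:,::-1])
E
```

```text
t: 13.97
tool_pos: [0.4491, 0.2315, 0.0748]
tool_rot: [1.425, 1.054, -1.42]
contact_force: [-0.2, 0.1, 1.7]
opening: 0.0391
t: 14.22
tool_pos: [0.4491, 0.2315, 0.0748]
tool_rot: [1.425, 1.054, -1.421]
contact_force: [0.7, 0.3, 6.4]
opening: 0.0393
```

View pics/c9.png

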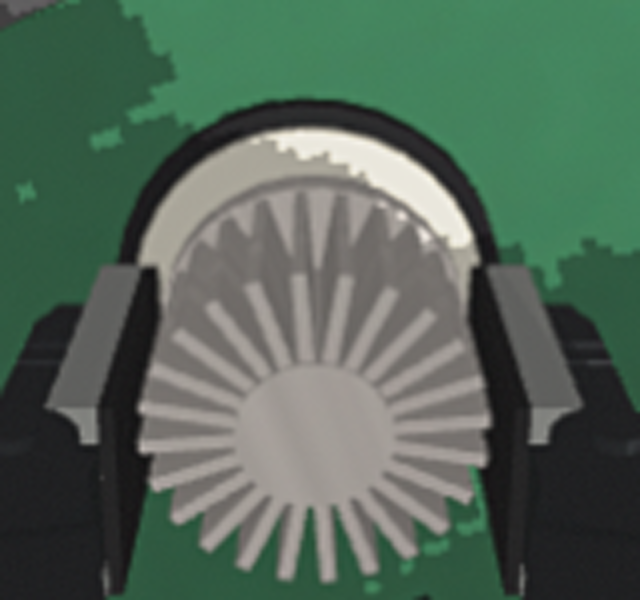

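```bash
python3 -m handwheel '[[0.03,[-0.003,0,0],[0,0,0]],[0.03,[0,-0.001,-0.0032],[0,0,0]],[0.03,[0,0,0],[0,0,0]],[0.03,[0,0,0],[0,0,0]],[0.03,[0,0,0],[0,0,0]],[0.03,[0,0,0],[0,0,0]]]'
python3 - <<'E'
from h import *
im,c,o=shot("wrist","w11")
v=cv2.resize(im[180:330,200:360],None,fx=4,fy=4,interpolation=cv2.INTER_CUBIC)
cv2.imwrite('pics/c10.png',v[:,:,::-1])
E
```

```text
t: 14.77
tool_pos: [0.4476, 0.2345, 0.0758]
tool_rot: [1.422, 1.055, -1.424]
contact_force: [0.2, 0.8, -0.8]
opening: 0.0392
```

View pics/c10.png

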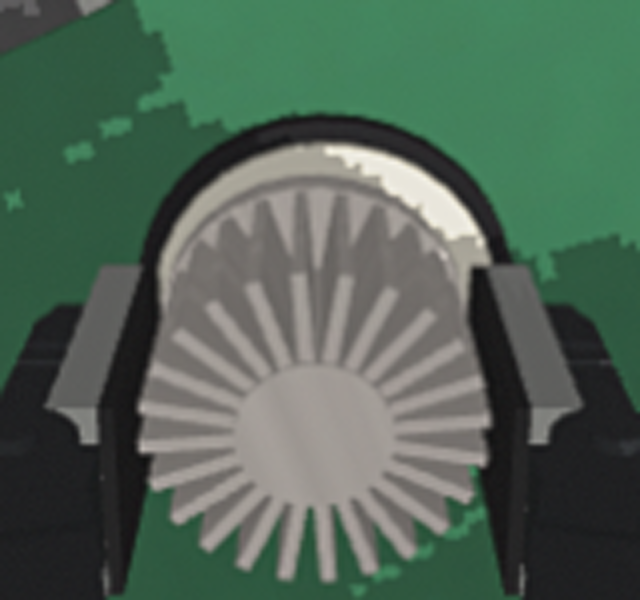

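```bash
python3 -m handwheel '[[0.03,[0,0.0008,0],[0,0,0]],[0.03,[0.001,0,0],[0,0,0]],[0.03,[0,0,0],[0,0,0]],[0.03,[0,0,0],[0,0,0]],[0.03,[0,0,0],[0,0,0]]]'
python3 -m handwheel '[[0.03,[0.001,0,0],[0,0,0]],[0.03,[0,0,0],[0,0,0]],[0.03,[0,0,0],[0,0,0]]]'
python3 - <<'E'
from h import *
im,c,o=shot("wrist","w12")
v=cv2.resize(im[180:330,200:360],None,fx=4,fy=4,interpolation=cv2.INTER_CUBIC)
cv2.imwrite('pics/c11.png',v[:,:,::-1])
E
```

```text
t: 15.23
tool_pos: [0.4488, 0.2344, 0.0753]
tool_rot: [1.423, 1.055, -1.423]
contact_force: [-0.3, 0.1, -0.8]
opening: 0.0393
t: 15.48
tool_pos: [0.449, 0.2344, 0.0748]
tool_rot: [1.423, 1.055, -1.423]
contact_force: [-1.6, -0.8, 2.8]
opening: 0.0391
```

View pics/c11.png

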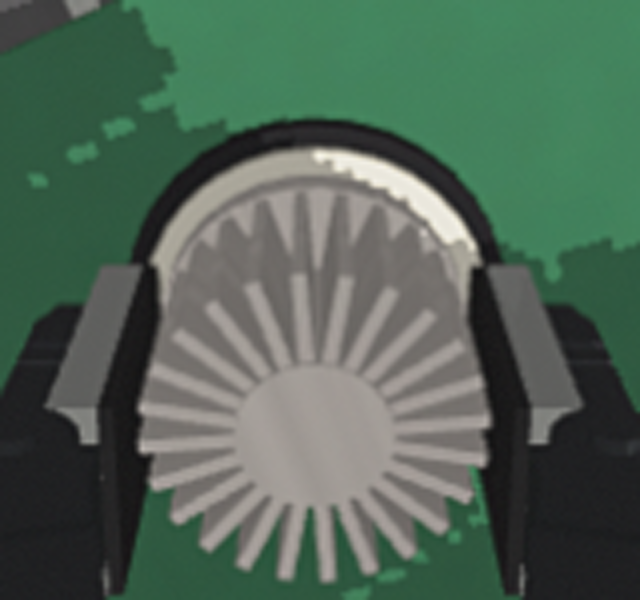

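```bash
python3 -m handwheel '[[0.042,[0,0,0],[0,0,0]],[0.046,[0,0,0],[0,0,0]],[0.056,[0,0,0],[0,0,0]],[0.056,[0,0,0],[0,0,0]],[0.056,[-0.02,0,0],[0,0,0]],[0.056,[-0.02,0,0],[0,0,0]],[0.056,[-0.02,0,0.03],[0,0,0]],[0.056,[0,0,0.03],[0,0,0]],[0.056,[0,0,0],[0,0,0]],[0.056,[0,0,0],[0,0,0]]]'
python3 - <<'E'
from h import *
im,c,o=shot("wrist","w13")
go([0.499,-0.245,0.135],13.4,o)
v=cv2.resize(im[60:210,200:360],None,fx=4,fy=4,interpolation=cv2.INTER_CUBIC)
cv2.imwrite('pics/c12.png',v[:,:,::-1])
E
```

```text
t: 16.37
tool_pos: [0.4313, 0.1763, 0.1345]
tool_rot: [1.425, 1.054, -1.423]
contact_force: [-0.3, -0.2, -1.2]
opening: 0.0565
tool [0.4313 0.1763 0.1345] axes x,y,z: [ 0.0009  0.0005 -1.    ] [ 0.9563 -0.2923  0.0007] [-0.2923 -0.9563 -0.0007] open 0.0565 t 16.37 F [-0.3499 -0.2428 -1.1518] q6 0.52
shift mm [ -0.6906 187.8609 383.1476]  jaw yaw now -16.99 turn about x (deg) -30.39 (or +-180)
```

View pics/c12.png

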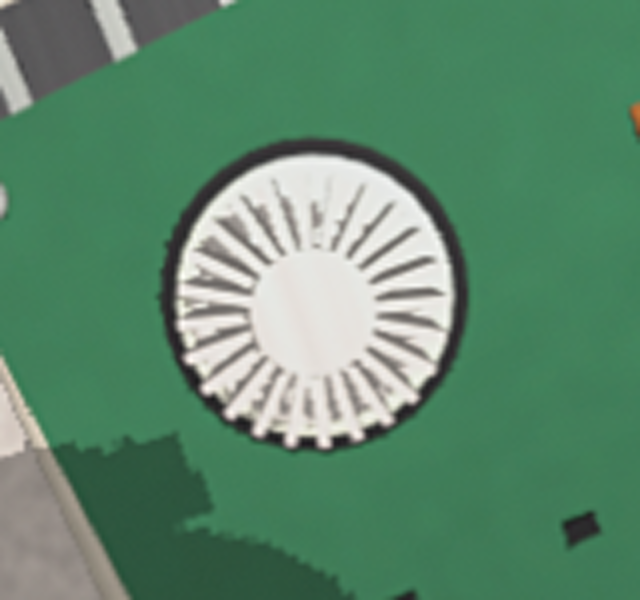

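```bash
python3 -m handwheel '[[0.056,[-0.01,0.0172,0.0345],[0,0,0]],[0.056,[-0.01,0.0172,0.0345],[0,0,0]],[0.056,[0,0.0172,0.0345],[0,0,0]],[0.056,[0,0.0172,0.0345],[0,0,0]],[0.056,[0,0.0172,0.0345],[0,0,0]],[0.056,[0,0.0172,0.0345],[0,0,0]],[0.056,[0,0.0172,0.0345],[0,0,0]],[0.056,[0,0.0172,0.0345],[0,0,0]],[0.056,[0,0.0172,0.0345],[0,0,0]],[0.056,[0,0.0172,0.0345],[0,0,0]]]'
python3 -m handwheel '[[0.056,[0.01,0.0172,0.0345],[0,0,0]],[0.056,[0.01,0.0172,0.0345],[0,0,0]],[0.056,[0,0,0],[-6.1,0,0]],[0.056,[0,0,0],[-6.1,0,0]],[0.056,[0,0,0],[-6.1,0,0]],[0.056,[0,0,0],[-6.1,0,0]],[0.056,[0,0,0],[-6.0,0,0]],[0.056,[0,0,0],[0,0,0]],[0.056,[0,0,0],[0,0,0]]]'
python3 - <<'E'
from h import *
im,c,o=shot("wrist","w14")
go([0.508,-0.280,0.135],13.4,o)
for s,z in [('sink_small',.063),('sink_square',.033)]:
    for d in ctrl.silhouettes(s,"wrist")[:2]:
        r=pixrect(d['mask'],z,c)
        print(s,'%.2f'%d['score'],np.array(d['box']).round(1),'rect',np.round(r[0],1),np.round(r[1],1),'%.1f'%r[2])
    for p in ctrl.tip_of(s,"wrist")[:2]:
            print('   origin',p['score'],p['centre'],back([p['centre'][::-1]],z-.03,c)[0])
v=cv2.resize(im[60:260,160:400],None,fx=3.3,fy=3,interpolation=cv2.INTER_CUBIC)
cv2.imwrite('pics/c13.png',v[:,:,::-1])
E
```

```text
t: 17.25
tool_pos: [0.4963, -0.2044, 0.1535]
tool_rot: [1.423, 1.057, -1.422]
contact_force: [1.4, 0.4, -0.1]
opening: 0.0561
t: 18.0
tool_pos: [0.5091, -0.2785, 0.1335]
tool_rot: [1.035, 1.312, -1.035]
contact_force: [-0.9, -0.9, -1.1]
opening: 0.0563
tool [ 0.5091 -0.2785  0.1335] axes x,y,z: [-0.0008  0.0008 -1.    ] [ 0.9727  0.2321 -0.0006] [ 0.2321 -0.9727 -0.001 ] open 0.0563 t 18.00 F [-0.8584 -0.8868 -1.1318] q6 -0.86
shift mm [-1.5093 -1.4351  1.1868]  jaw yaw now 13.42 turn about x (deg) 0.02 (or +-180)
sink_small 0.64 [391.5 158.2  55.4  55.9] rect [ 578.1 -216.5] [29.3 34.3] 60.3
sink_small 0.63 [274.  173.4  46.7  45.6] rect [ 500.3 -247.3] [30.3 33. ] 16.0
   origin 0.84 [153.1, 384.7] [ 0.583  -0.2166  0.033 ]
   origin 0.69 [167.4, 277.6] [ 0.5019 -0.2481  0.033 ]
   origin 0.78 [163.0, 274.9] [ 0.4997 -0.2497  0.003 ]
```

View pics/c13.png

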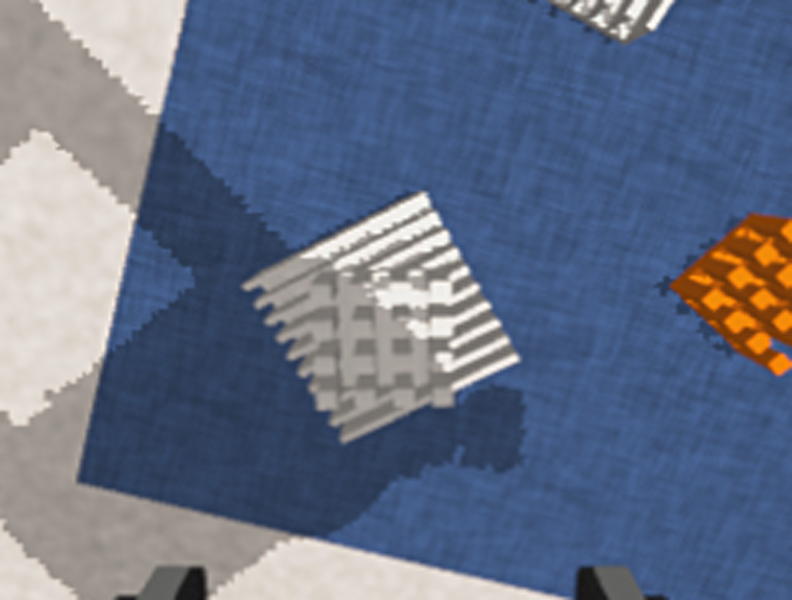

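```bash
python3 -m handwheel '[[0.056,[0.02,-0.001,-0.015],[0,0,0]],[0.056,[0.02,0,-0.0168],[0,0,0]],[0.05,[0.015,0,0],[0,0,0]],[0.05,[0,0,0],[0,0,0]],[0.05,[0,0,0],[0,0,0]],[0.05,[0,0,0],[0,0,0]]]' 40
python3 - <<'E'
from h import *
im,c,o=shot("wrist","w15")
go([0.501,-0.2478,0.038],13.4,o)
v=cv2.resize(im[160:360,160:400],None,fx=3.3,fy=3,interpolation=cv2.INTER_CUBIC)
cv2.imwrite('pics/c14.png',v[:,:,::-1])
E
```

```text
t: 18.75
tool_pos: [0.501, -0.2492, 0.0806]
tool_rot: [1.034, 1.309, -1.034]
contact_force: [0.0, -0.7, 0.4]
opening: 0.0498
tool [ 0.501  -0.2492  0.0806] axes x,y,z: [ 0.0016 -0.0012 -1.    ] [0.9724 0.2333 0.0013] [ 0.2333 -0.9724  0.0015] open 0.0498 t 18.75 F [ 0.0284 -0.6578  0.3918] q6 -0.83
shift mm [42.5832  0.2189 -1.4036]  jaw yaw now 13.49 turn about x (deg) 0.09 (or +-180)
```

View pics/c14.png

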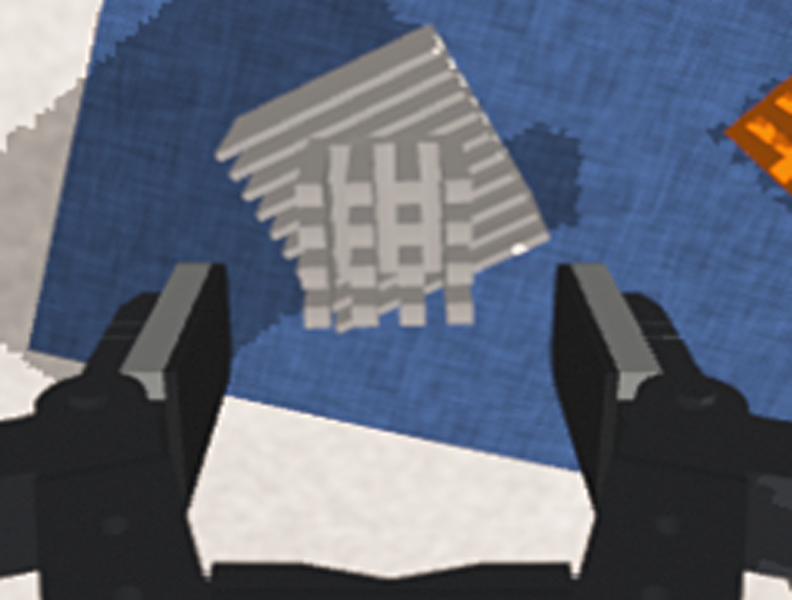

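```bash
python3 -m handwheel '[[0.05,[0.02,0,0],[0,0,0]],[0.05,[0.014,0,0],[0,0,0]],[0.05,[0.007,0,0],[0,0,0]],[0.05,[0,0,0],[0,0,0]],[0.05,[0,0,0],[0,0,0]],[0.036,[0,0,0],[0,0,0]],[0.03,[0,0,0],[0,0,0]],[0.02,[0,0,0],[0,0,0]],[0.02,[0,0,0],[0,0,0]],[0.02,[0,0,0],[0,0,0]]]' 40
python3 -m handwheel '[[0.02,[-0.005,0,0],[0,0,0]],[0.02,[-0.01,0,0],[0,0,0]],[0.02,[-0.02,0,0],[0,0,0]],[0.02,[-0.02,0,0],[0,0,0]],[0.02,[-0.02,0,0],[0,0,0]],[0.02,[-0.02,0,0],[0,0,0]],[0.02,[-0.01,0,0],[0,0,0]],[0.02,[0,0,0],[0,0,0]],[0.02,[0,0,0],[0,0,0]]]'
python3 - <<'E'
from h import *
im,c,o=shot("wrist","w16")
go([0.585,0.138,0.135],8,o)
v=cv2.resize(im[160:360,160:400],None,fx=3.3,fy=3,interpolation=cv2.INTER_CUBIC)
cv2.imwrite('pics/c15.png',v[:,:,::-1])
E
```

```text
t: 19.63
tool_pos: [0.5013, -0.2492, 0.0399]
tool_rot: [1.033, 1.309, -1.033]
contact_force: [-0.3, 0.2, 5.9]
opening: 0.0293
t: 20.38
tool_pos: [0.5003, -0.2484, 0.1435]
tool_rot: [1.034, 1.311, -1.033]
contact_force: [-0.6, -0.5, -0.5]
opening: 0.0288
tool [ 0.5003 -0.2484  0.1435] axes x,y,z: [ 0.0005 -0.0004 -1.    ] [0.9723 0.2338 0.0004] [ 0.2338 -0.9723  0.0005] open 0.0288 t 20.38 F [-0.6378 -0.5197 -0.5462] q6 -0.83
shift mm [   8.4023  172.7295 -355.9008]  jaw yaw now 13.52 turn about x (deg) 5.52 (or +-180)
```

View pics/c15.png

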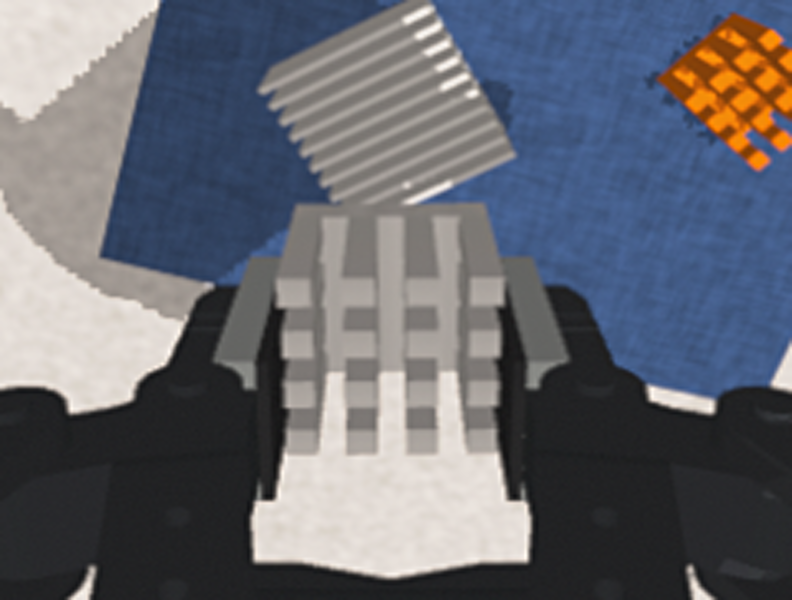

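```bash
python3 -m handwheel '[[0.02,[0,0.0093,-0.0165],[0,0,0]],[0.02,[0,0.0185,-0.0329],[0,0,0]],[0.02,[0,0.0185,-0.0329],[0,0,0]],[0.02,[0,0.0185,-0.0329],[0,0,0]],[0.02,[0,0.0185,-0.0329],[0,0,0]],[0.02,[0,0.0185,-0.0329],[0,0,0]],[0.02,[0,0.0185,-0.0329],[0,0,0]],[0.02,[0,0.0185,-0.0329],[0,0,0]],[0.02,[0,0.0185,-0.0329],[0,0,0]],[0.02,[0.01,0.0093,-0.0165],[0,0,0]]]'
python3 -m handwheel '[[0.02,[0.01,0,0],[2.8,0,0]],[0.02,[0,0,0],[2.7,0,0]],[0.02,[0,0,0],[0,0,0]],[0.02,[0,0,0],[0,0,0]],[0.02,[0,0,0],[0,0,0]]]'
python3 - <<'E'
from h import *
im,c,o=shot("wrist","w17")
go([0.593,0.0786,0.12],8,o)
for s,z in [("seat_small",.07),("seat_square",.07)]:
    for d in ctrl.silhouettes(s,"wrist")[:2]:
        r=pixrect(d['mask'],z,c)
        print(s,'%.2f'%d['score'],np.array(d['box']).round(1),'rect',np.round(r[0],1),np.round(r[1],1),'%.1f'%r[2])
E
```

```text
t: 21.27
tool_pos: [0.5937, 0.0823, 0.1332]
tool_rot: [1.033, 1.313, -1.03]
contact_force: [0.3, -0.6, 0.1]
opening: 0.0295
t: 21.68
tool_pos: [0.5926, 0.0783, 0.1225]
tool_rot: [1.105, 1.273, -1.106]
contact_force: [-0.2, -0.4, -1.0]
opening: 0.0292
tool [0.5926 0.0783 0.1225] axes x,y,z: [-0.0012  0.     -1.    ] [ 0.9901  0.1401 -0.0012] [ 0.1401 -0.9901 -0.0002] open 0.0292 t 21.68 F [-0.2037 -0.4239 -1.0347] q6 -0.13
shift mm [ 2.5479  0.4468 -0.2672]  jaw yaw now 8.05 turn about x (deg) 0.05 (or +-180)
seat_small 0.76 [279.2 135.3  64.4  69.8] rect [584.9 137.3] [39.9 41. ] 8.2
seat_small 0.61 [135.6 265.4 155.5  30.2] rect [493.5  30.1] [117.8  23.5] 3.3
```

View pics/w17.png

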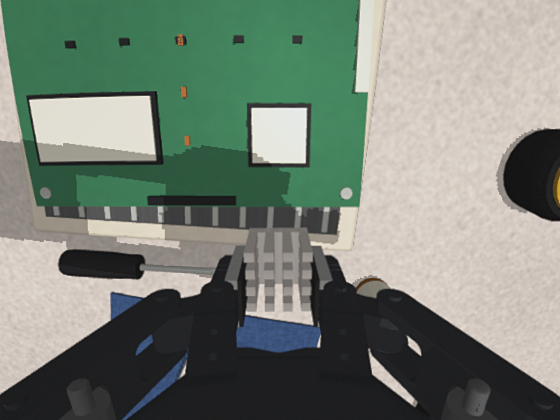

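```bash
cat >> h.py <<'E'
def pad(im,uv,c,z=.07):
    m=whitemask(im,uv); r=pixrect(m,z,c); return m.sum(),np.round(r[0],1),np.round(r[1],1),round(r[2],2)
E
python3 - <<'E'
from h import *
o=ctrl.get_obs(); c=cam('wrist',o); im=cv2.imread('pics/w17.png')[:,:,::-1].copy()
for uv in [(279,135),(80,115)]:
    r=pad(im,uv,c); print(r); print(tz(np.r_[r[1]/1000,.07],o)*1000)
E
```

```text
(np.int64(3009), array([585.8, 137. ]), array([34.8, 34.4]), 7.97)
[[ 53.4606   0.971  -59.2795]]
(np.int64(7502), array([465.4, 125.7]), array([81.2, 40.2]), 7.95)
[[  53.4226 -119.8286  -64.8766]]
```

```bash
python3 -m handwheel '[[0.02,[0,-0.0005,-0.02],[0,0,0]],[0.02,[0,0,-0.02],[0,0,0]],[0.02,[0.01,0,-0.019],[0,0,0]],[0.02,[0.018,0,0],[0,0,0]],[0.02,[0.014,0,0],[0,0,0]],[0.02,[0.008,0,0],[0,0,0]],[0.02,[0,0,0],[0,0,0]],[0.02,[0,0,0],[0,0,0]],[0.02,[0,0,0],[0,0,0]],[0.02,[0,0,0],[0,0,0]]]'
python3 - <<'E'
from h import *
im,c,o=shot("wrist","w18")
go([0.5858,0.137,0.065],7.97,o)
v=cv2.resize(im[180:330,200:360],None,fx=4,fy=4,interpolation=cv2.INTER_CUBIC)
cv2.imwrite('pics/c16.png',v[:,:,::-1])
E
```

```text
t: 22.67
tool_pos: [0.5849, 0.1369, 0.0765]
tool_rot: [1.107, 1.273, -1.105]
contact_force: [-7.8, 2.1, 14.6]
opening: 0.0291
tool [0.5849 0.1369 0.0765] axes x,y,z: [ 0.0002  0.0013 -1.    ] [0.9903 0.1389 0.0003] [ 0.1389 -0.9903 -0.0012] open 0.0291 t 22.67 F [-7.8358  2.0675 14.6252] q6 -0.03
shift mm [11.462   0.8848  0.0809]  jaw yaw now 7.98 turn about x (deg) 0.01 (or +-180)
```

View pics/c16.png

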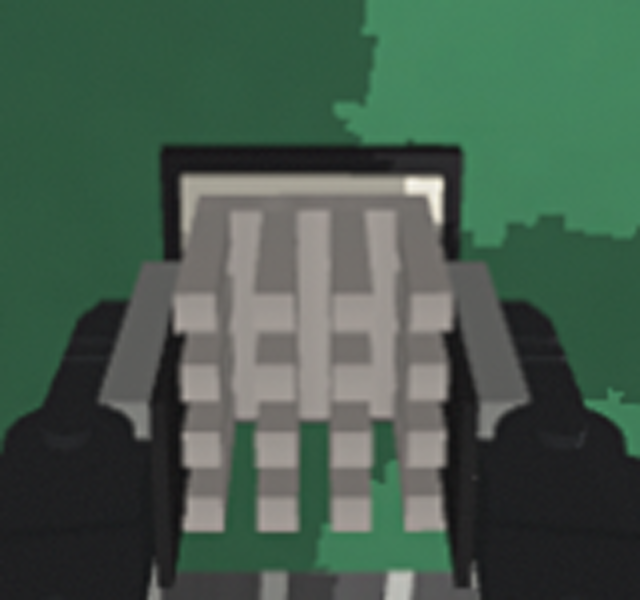

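```bash
python3 -m handwheel '[[0.02,[-0.004,0,0],[0,0,0]],[0.02,[-0.0035,0,0],[0,0,0]],[0.02,[0,0,-0.0008],[0,0,0]],[0.02,[0,0,0],[0,0,0]],[0.02,[0,0,0],[0,0,0]],[0.02,[0,0,0],[0,0,0]]]'
python3 - <<'E'
from h import *
im,c,o=shot("wrist","w19")
go([0.5858,0.137,0.077],7.97,o)
v=cv2.resize(im[180:330,200:360],None,fx=4,fy=4,interpolation=cv2.INTER_CUBIC)
cv2.imwrite('pics/c17.png',v[:,:,::-1])
E
```

```text
t: 23.22
tool_pos: [0.5838, 0.1375, 0.0802]
tool_rot: [1.105, 1.273, -1.106]
contact_force: [0.7, -0.0, -0.5]
opening: 0.0294
tool [0.5838 0.1375 0.0802] axes x,y,z: [-0.0009 -0.0002 -1.    ] [ 0.9902  0.1394 -0.0009] [ 0.1394 -0.9902  0.0001] open 0.0294 t 23.22 F [ 0.6652 -0.0083 -0.4974] q6 -0.03
shift mm [3.1736 1.8998 0.7354]  jaw yaw now 8.01 turn about x (deg) 0.04 (or +-180)
```

View pics/c17.png

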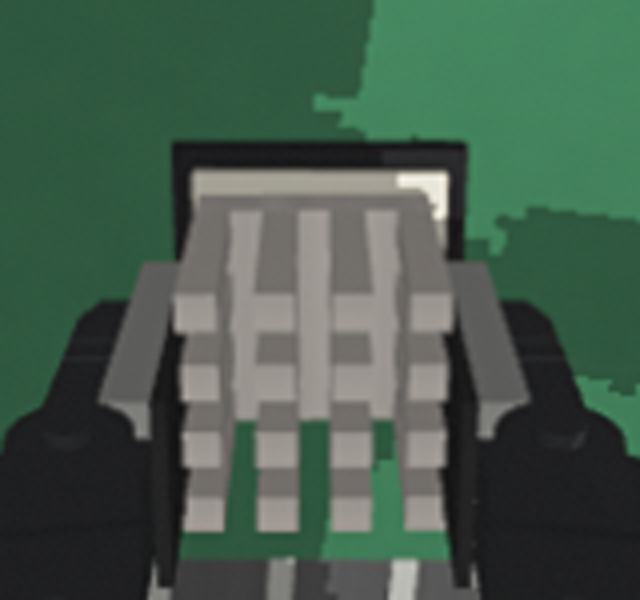

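```bash
python3 -m handwheel '[[0.02,[0.001,0.0006,0],[0,0,0]],[0.02,[0.001,0,0],[0,0,0]],[0.02,[0.0005,0,0],[0,0,0]],[0.02,[0,0,0],[0,0,0]],[0.02,[0,0,0],[0,0,0]],[0.02,[0,0,0],[0,0,0]]]'
python3 -m handwheel '[[0.02,[0.001,0,0],[0,0,0]],[0.02,[0,0,0],[0,0,0]],[0.02,[0,0,0],[0,0,0]],[0.02,[0,0,0],[0,0,0]]]'
python3 - <<'E'
from h import *
im,c,o=shot("wrist","w20")
v=cv2.resize(im[180:330,200:360],None,fx=4,fy=4,interpolation=cv2.INTER_CUBIC)
cv2.imwrite('pics/c18.png',v[:,:,::-1])
E
```

```text
t: 23.77
tool_pos: [0.5847, 0.1377, 0.0783]
tool_rot: [1.105, 1.272, -1.105]
contact_force: [-0.2, 0.0, -0.2]
opening: 0.0293
t: 24.1
tool_pos: [0.5847, 0.1378, 0.0773]
tool_rot: [1.105, 1.272, -1.105]
contact_force: [-0.3, 0.3, -0.8]
opening: 0.0293
```

View pics/c18.png

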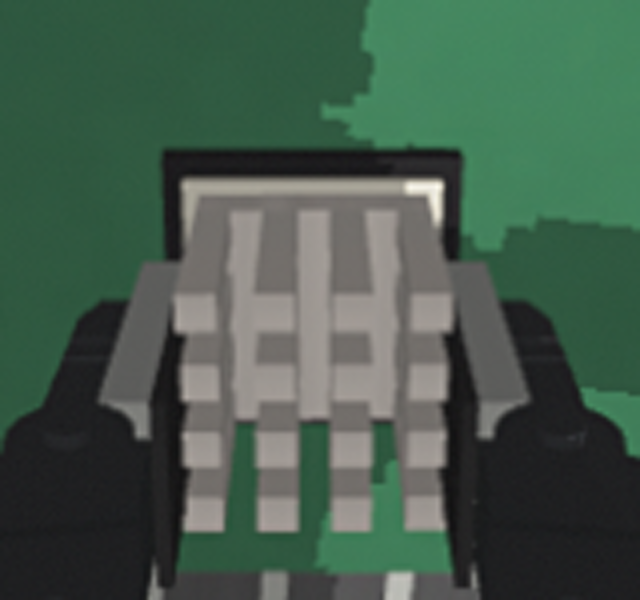

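```bash
python3 -m handwheel '[[0.02,[0.001,0,0],[0,0,0]],[0.02,[0,0,0],[0,0,0]],[0.02,[0,0,0],[0,0,0]],[0.02,[0,0,0],[0,0,0]]]'
python3 -m handwheel '[[0.02,[0.0005,0,0],[0,0,0]],[0.02,[0,0,0],[0,0,0]],[0.033,[0,0,0],[0,0,0]],[0.038,[0,0,0],[0,0,0]],[0.05,[0,0,0],[0,0,0]],[0.05,[-0.02,0,0],[0,0,0]],[0.05,[-0.02,0,0],[0,0,0]],[0.05,[-0.02,0,0.03],[0,0,0]],[0.05,[0,0,0.03],[0,0,0]],[0.05,[0,0,0],[0,0,0]]]'
python3 -m handwheel '[[0.05,[0,0,0],[0,0,0]],[0.05,[0,0,0],[0,0,0]]]'
python3 - <<'E'
from h import *
im,c,o=shot("wrist","w21")
go([0.499,-0.245,0.135],40.8,o)
v=cv2.resize(im[60:210,200:360],None,fx=4,fy=4,interpolation=cv2.INTER_CUBIC)
cv2.imwrite('pics/c19.png',v[:,:,::-1])
E
```

```text
t: 24.48
tool_pos: [0.585, 0.1378, 0.0765]
tool_rot: [1.106, 1.272, -1.105]
contact_force: [1.2, -0.1, 0.7]
opening: 0.029
t: 25.32
tool_pos: [0.5949, 0.0747, 0.1378]
tool_rot: [1.108, 1.266, -1.106]
contact_force: [0.0, 0.1, -1.0]
opening: 0.05
t: 25.48
tool_pos: [0.5926, 0.0785, 0.135]
tool_rot: [1.106, 1.273, -1.107]
contact_force: [-0.2, 0.9, 0.1]
opening: 0.0498
tool [0.5926 0.0785 0.135 ] axes x,y,z: [-0.0014  0.0005 -1.    ] [ 0.9903  0.1391 -0.0014] [ 0.139  -0.9903 -0.0007] open 0.0498 t 25.48 F [-0.2343  0.8945  0.063 ] q6 -0.13
shift mm [  -0.0579 -137.6234  307.341 ]  jaw yaw now 7.99 turn about x (deg) -32.81 (or +-180)
```

View pics/c19.png

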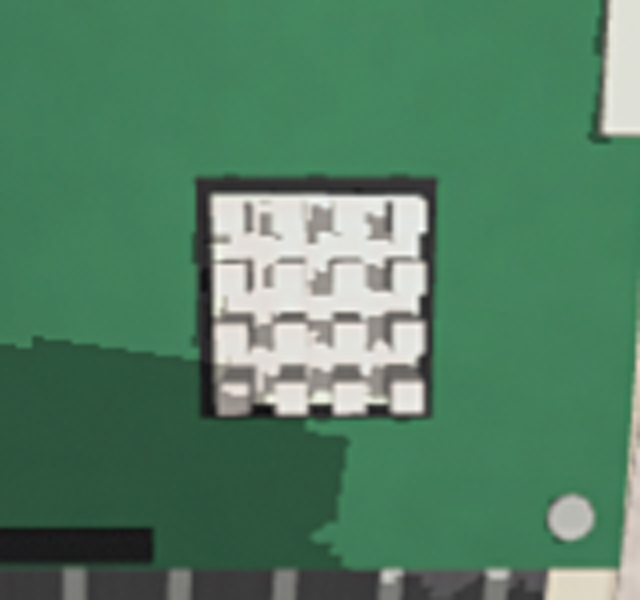

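```bash
cat >> h.py <<'E'
def rect(hx,hy,x,y,z):
    return np.array([[x,y+a*hy,z+b*hx] for a,b in((-1,-1),(1,-1),(1,1),(-1,1))])
E
python3 - <<'E'
from h import *
o=ctrl.get_obs(); c=cam('wrist',o); x=o['tool_pos'][2]-.07
L=tz(back([[200+212/4,60+193/4],[200+430/4,60+193/4]],.07,c),o)*1000; print(L)
yc=L[:,1].mean()/1000; zc=L[:,2].mean()/1000+.017
overlay('w21',o,[(rect(.017,.017,x,yc,zc),(0,0,255)),(rect(.015,.015,x-.03,yc,zc),(0,200,0))],(200,360,60,210),'c20')
E
```

```text
[[ 64.8978 -15.8379 -76.5633]
 [ 64.8401  19.9642 -76.5434]]
```

View pics/c20.png

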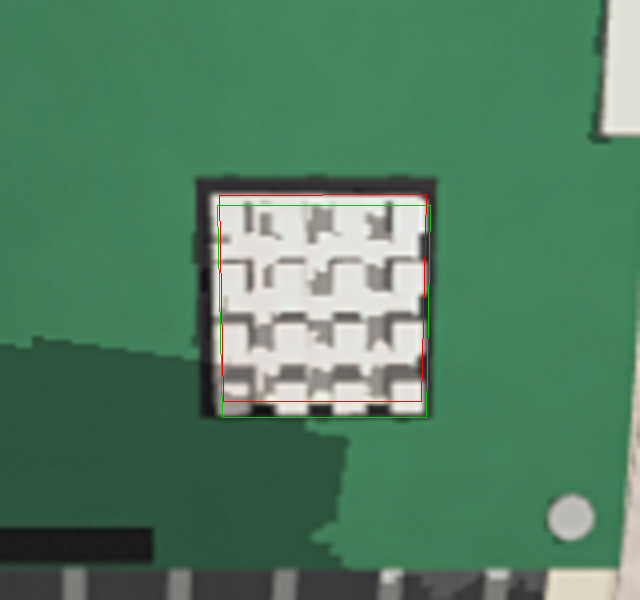

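```bash
python3 -m handwheel '[[0.056,[0,-0.0141,0.0313],[0,0,0]],[0.056,[0,-0.0141,0.0313],[0,0,0]],[0.056,[0,-0.0141,0.0313],[0,0,0]],[0.056,[0,-0.0141,0.0313],[0,0,0]],[0.056,[0,-0.0141,0.0313],[0,0,0]],[0.056,[0,-0.0141,0.0313],[0,0,0]],[0.056,[0,-0.0141,0.0313],[0,0,0]]]'
python3 -m handwheel '[[0.056,[0,0,0],[6.1,0,0]],[0.056,[0,0,0],[6.1,0,0]],[0.056,[0,0,0],[6.1,0,0]],[0.056,[0,0,0],[6.2,0,0]],[0.056,[0,0,0],[0,0,0]],[0.056,[0,0,0],[0,0,0]],[0.056,[0,0,0],[0,0,0]]]'
python3 - <<'E'
from h import *
im,c,o=shot("wrist","w22")
go([0.5257,-0.152,0.135],-16.5,o)
for s,z in [('sink_oblong',.033),('sink_square',.033)]:
    for d in ctrl.silhouettes(s,"wrist")[:2]:
        r=pixrect(d['mask'],z,c)
        print(s,'%.2f'%d['score'],np.array(d['box']).round(1),'rect',np.round(r[0],1),np.round(r[1],1),'%.1f'%r[2])
    for p in ctrl.tip_of(s,"wrist")[:2]:
            print('   origin',p['score'],p['centre'],back([p['centre'][::-1]],z-.03,c)[0])
E
```

```text
t: 26.12
tool_pos: [0.5251, -0.1526, 0.1351]
tool_rot: [1.104, 1.274, -1.104]
contact_force: [-0.1, -0.3, -0.1]
opening: 0.0562
t: 26.7
tool_pos: [0.5259, -0.1517, 0.1354]
tool_rot: [1.415, 1.062, -1.416]
contact_force: [0.2, 0.0, -0.5]
opening: 0.0559
tool [ 0.5259 -0.1517  0.1354] axes x,y,z: [-0.0006  0.0003 -1.    ] [ 0.9598 -0.2806 -0.0007] [-0.2806 -0.9598 -0.0001] open 0.0559 t 26.70 F [ 0.2293  0.0288 -0.4539] q6 -0.13
shift mm [ 0.3996 -0.1171  0.3218]  jaw yaw now -16.30 turn about x (deg) 0.20 (or +-180)
sink_oblong 0.70 [279.  162.8  46.6  93.8] rect [ 536.6 -120.2] [76.9 37.5] 73.7
   origin 0.85 [157.7, 279.6] [ 0.5378 -0.1187  0.003 ]
sink_square 0.61 [279.5 298.4  70.   76.9] rect [ 502.8 -241.1] [63.8 57.3] 42.6
   origin 0.75 [287.9, 280.0] [ 0.5005 -0.248   0.003 ]
```

View pics/w22.png

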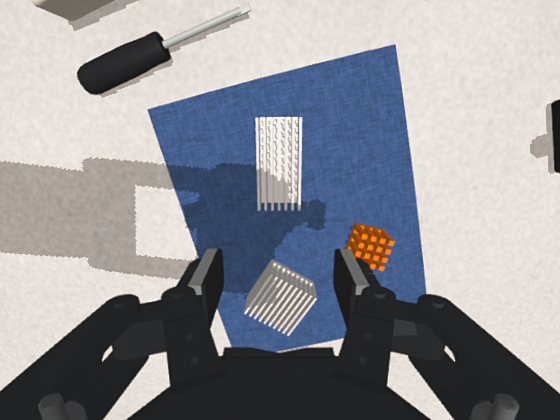

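```bash
python3 -m handwheel '[[0.056,[0.01,0,-0.017],[0,0,0]],[0.056,[0.02,0,-0.017],[0,0,0]],[0.056,[0.03,0,0],[0,0,0]],[0.056,[0.015,0,0],[0,0,0]],[0.056,[0,0,0],[0,0,0]],[0.056,[0,0,0],[0,0,0]],[0.056,[0,0,0],[0,0,0]]]' 50
python3 - <<'E'
from h import *
im,c,o=shot("wrist","w23")
go([0.5367,-0.1195,0.009],-16.3,o)
v=cv2.resize(im[100:360,160:400],None,fx=3,fy=2.3,interpolation=cv2.INTER_CUBIC)
cv2.imwrite('pics/c21.png',v[:,:,::-1])
E
```

```text
t: 27.53
tool_pos: [0.5365, -0.1203, 0.0622]
tool_rot: [1.418, 1.057, -1.416]
contact_force: [-0.3, -0.6, 0.0]
opening: 0.0563
tool [ 0.5365 -0.1203  0.0622] axes x,y,z: [ 0.002  -0.0008 -1.    ] [ 0.9589 -0.2837  0.0021] [-0.2837 -0.9589  0.0002] open 0.0563 t 27.53 F [-0.3383 -0.6182  0.0137] q6 -0.07
shift mm [53.1921 -0.1584 -0.7972]  jaw yaw now -16.48 turn about x (deg) -0.18 (or +-180)
```

View pics/c21.png

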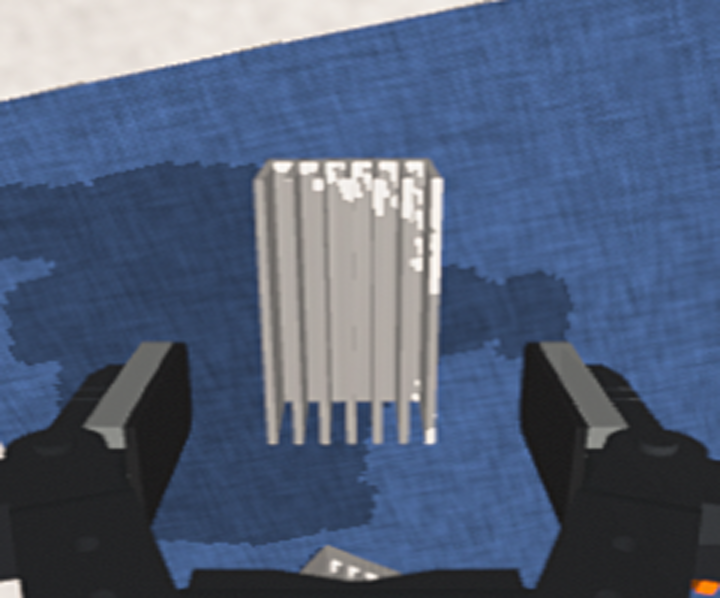

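```bash
python3 -m handwheel '[[0.056,[0.022,0,-0.0008],[0,0,0]],[0.056,[0.016,0,0],[0,0,0]],[0.056,[0.009,0,0],[0,0,0]],[0.056,[0.004,0,0],[0,0,0]],[0.056,[0,0,0],[0,0,0]],[0.056,[0,0,0],[0,0,0]]]' 50
python3 -m handwheel '[[0.045,[0,0,0],[0,0,0]],[0.04,[0,0,0],[0,0,0]],[0.028,[0,0,0],[0,0,0]],[0.028,[0,0,0],[0,0,0]],[0.028,[0,0,0],[0,0,0]]]' 50
python3 -m handwheel '[[0.028,[-0.005,0,0],[0,0,0]],[0.028,[-0.01,0,0],[0,0,0]],[0.028,[-0.02,0,0],[0,0,0]],[0.028,[-0.03,0,0],[0,0,0]],[0.028,[-0.03,0,0],[0,0,0]],[0.028,[-0.03,0,0],[0,0,0]],[0.028,[-0.01,0,0],[0,0,0]],[0.028,[0,0,0],[0,0,0]],[0.028,[0,0,0],[0,0,0]]]'
python3 - <<'E'
from h import *
im,c,o=shot("wrist","w24")
go([0.4655,0.1257,0.135],-82,o)
v=cv2.resize(im[100:360,160:400],None,fx=3,fy=2.3,interpolation=cv2.INTER_CUBIC)
cv2.imwrite('pics/c22.png',v[:,:,::-1])
E
```

```text
t: 28.08
tool_pos: [0.5366, -0.1194, 0.0108]
tool_rot: [1.418, 1.058, -1.417]
contact_force: [0.2, -0.5, 0.5]
opening: 0.0558
t: 28.5
tool_pos: [0.5369, -0.1194, 0.0111]
tool_rot: [1.419, 1.057, -1.416]
contact_force: [1.1, 0.6, 4.8]
opening: 0.0351
t: 29.25
tool_pos: [0.5355, -0.1189, 0.1443]
tool_rot: [1.418, 1.059, -1.418]
contact_force: [0.1, -0.0, -1.9]
opening: 0.035
tool [ 0.5355 -0.1189  0.1443] axes x,y,z: [-0.0002  0.0001 -1.    ] [ 0.9589 -0.2837 -0.0002] [-0.2837 -0.9589 -0.    ] open 0.0350 t 29.25 F [ 0.138  -0.0018 -1.9053] q6 -0.07
shift mm [   9.3349 -136.5281 -214.7136]  jaw yaw now -16.48 turn about x (deg) 65.52 (or +-180)
```

View pics/c22.png

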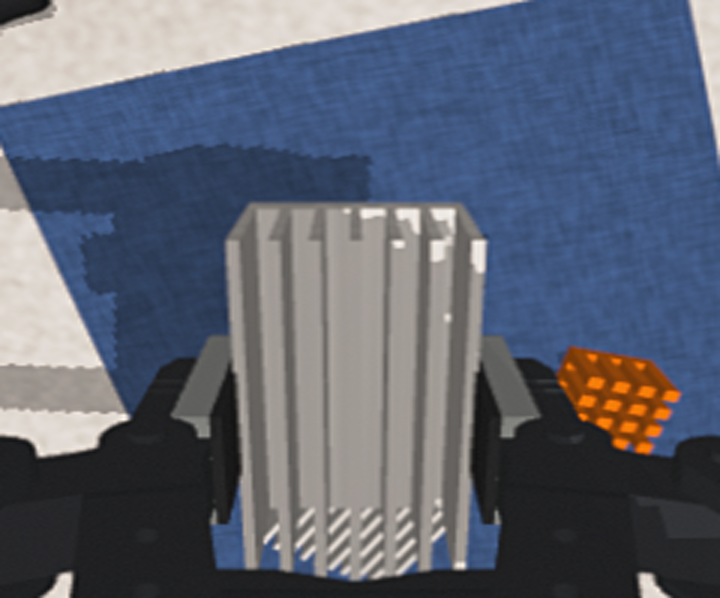

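```bash
python3 -m handwheel '[[0.028,[0,-0.0098,-0.0153],[0,0,0]],[0.028,[0,-0.0197,-0.0307],[0,0,0]],[0.028,[0,-0.0197,-0.0307],[0,0,0]],[0.028,[0,-0.0197,-0.0307],[0,0,0]],[0.028,[0,-0.0197,-0.0307],[0,0,0]],[0.028,[0,-0.0197,-0.0307],[0,0,0]],[0.028,[0,-0.0197,-0.0307],[0,0,0]],[0.028,[0,-0.0098,-0.0153],[0,0,0]]]'
python3 -m handwheel '[[0.028,[0,0,0],[6.55,0,0]],[0.028,[0,0,0],[6.55,0,0]],[0.028,[0,0,0],[6.55,0,0]],[0.028,[0,0,0],[6.55,0,0]],[0.028,[0,0,0],[6.55,0,0]],[0.028,[0,0,0],[6.55,0,0]],[0.028,[0,0,0],[6.55,0,0]],[0.028,[0,0,0],[6.55,0,0]],[0.028,[0,0,0],[6.55,0,0]],[0.028,[0,0,0],[6.55,0,0]]]'
python3 -m handwheel '[[0.028,[0.02,0,0],[0,0,0]],[0.028,[0.015,0,0],[0,0,0]],[0.028,[0.01,0,0],[0,0,0]],[0.028,[0,0,0],[0,0,0]],[0.028,[0,0,0],[0,0,0]],[0.028,[0,0,0],[0,0,0]]]'
python3 - <<'E'
from h import *
im,c,o=shot("wrist","w25")
go([0.4646,0.1265,0.09],-82,o)
v=cv2.resize(im[140:340,180:380],None,fx=3,fy=3,interpolation=cv2.INTER_CUBIC)
cv2.imwrite('pics/c23.png',v[:,:,::-1])
E
```

```text
t: 29.97
tool_pos: [0.4613, 0.1288, 0.1414]
tool_rot: [1.413, 1.065, -1.421]
contact_force: [1.3, -0.3, -1.7]
opening: 0.0351
t: 30.8
tool_pos: [0.4627, 0.1258, 0.1415]
tool_rot: [2.145, 0.144, -2.158]
contact_force: [1.4, 0.6, -2.0]
opening: 0.035
t: 31.3
tool_pos: [0.4647, 0.1261, 0.0998]
tool_rot: [2.149, 0.151, -2.149]
contact_force: [0.4, 0.2, -0.8]
opening: 0.0348
tool [0.4647 0.1261 0.0998] axes x,y,z: [-0.0002  0.     -1.    ] [ 0.1395 -0.9902 -0.    ] [-0.9902 -0.1395  0.0002] open 0.0348 t 31.30 F [ 0.4299  0.1919 -0.8027] q6 1.54
shift mm [ 9.7891 -0.4552  0.0107]  jaw yaw now -81.98 turn about x (deg) 0.02 (or +-180)
```

View pics/c23.png

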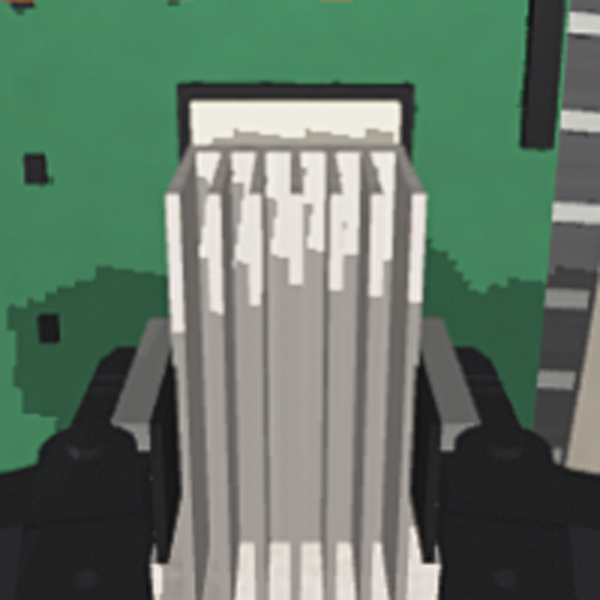

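```bash
python3 -m handwheel '[[0.028,[0.008,0,0],[0,0,0]],[0.028,[0.007,0,0],[0,0,0]],[0.028,[0.003,0,0],[0,0,0]],[0.028,[0,0,0],[0,0,0]],[0.028,[0,0,0],[0,0,0]],[0.028,[0,0,0],[0,0,0]],[0.028,[0,0,0],[0,0,0]]]'
python3 - <<'E'
from h import *
im,c,o=shot("wrist","w26")
go([0.4646,0.1265,0.078],-82,o)
v=cv2.resize(im[140:290,200:360],None,fx=4,fy=4,interpolation=cv2.INTER_CUBIC)
cv2.imwrite('pics/c24.png',v[:,:,::-1])
E
```

```text
t: 31.93
tool_pos: [0.4649, 0.1261, 0.0821]
tool_rot: [2.15, 0.151, -2.148]
contact_force: [0.2, -0.4, -1.9]
opening: 0.0348
tool [0.4649 0.1261 0.0821] axes x,y,z: [ 0.0006  0.0001 -1.    ] [ 0.1395 -0.9902  0.    ] [-0.9902 -0.1395 -0.0006] open 0.0348 t 31.93 F [ 0.2025 -0.3533 -1.9086] q6 1.54
shift mm [ 4.1277 -0.4788  0.212 ]  jaw yaw now -81.98 turn about x (deg) 0.02 (or +-180)
```

View pics/c24.png

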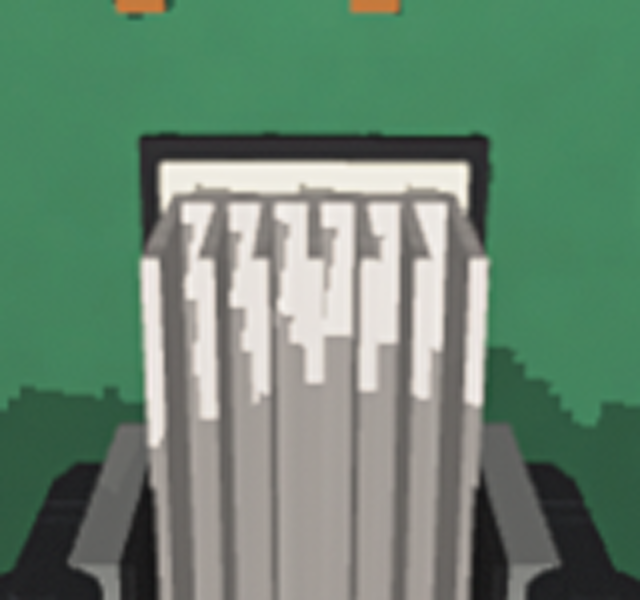

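```bash
python3 -m handwheel '[[0.028,[0.001,0,-0.0013],[0,0,0]],[0.028,[0.001,0,0],[0,0,0]],[0.028,[0.001,0,0],[0,0,0]],[0.028,[0,0,0],[0,0,0]],[0.028,[0,0,0],[0,0,0]],[0.028,[0,0,0],[0,0,0]]]'
python3 - <<'E'
from h import *
im,c,o=shot("wrist","w27")
v=cv2.resize(im[140:290,200:360],None,fx=4,fy=4,interpolation=cv2.INTER_CUBIC)
cv2.imwrite('pics/c25.png',v[:,:,::-1])
E
```

```text
t: 32.48
tool_pos: [0.4658, 0.1262, 0.0787]
tool_rot: [2.149, 0.151, -2.149]
contact_force: [-0.3, 0.5, -1.2]
opening: 0.0349
```

View pics/c25.png

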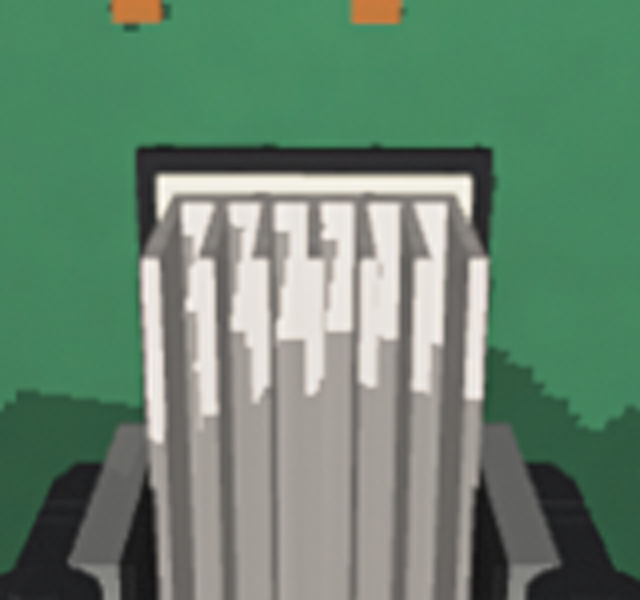

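```bash
python3 -m handwheel '[[0.028,[0,0,-0.0006],[0,0,0]],[0.028,[0.001,0,0],[0,0,0]],[0.028,[0,0,0],[0,0,0]],[0.028,[0,0,0],[0,0,0]],[0.028,[0,0,0],[0,0,0]]]'
python3 -m handwheel '[[0.028,[0.001,0,0],[0,0,0]],[0.028,[0,0,0],[0,0,0]],[0.028,[0,0,0],[0,0,0]],[0.028,[0,0,0],[0,0,0]]]'
python3 - <<'E'
from h import *
im,c,o=shot("wrist","w28")
v=cv2.resize(im[140:290,200:360],None,fx=4,fy=4,interpolation=cv2.INTER_CUBIC)
cv2.imwrite('pics/c26.png',v[:,:,::-1])
E
```

```text
t: 32.95
tool_pos: [0.4667, 0.1263, 0.0786]
tool_rot: [2.149, 0.151, -2.149]
contact_force: [-3.0, -0.6, 5.1]
opening: 0.035
t: 33.28
tool_pos: [0.4667, 0.1263, 0.0786]
tool_rot: [2.148, 0.151, -2.149]
contact_force: [-6.6, -0.9, 10.4]
opening: 0.0353
```

View pics/c26.png

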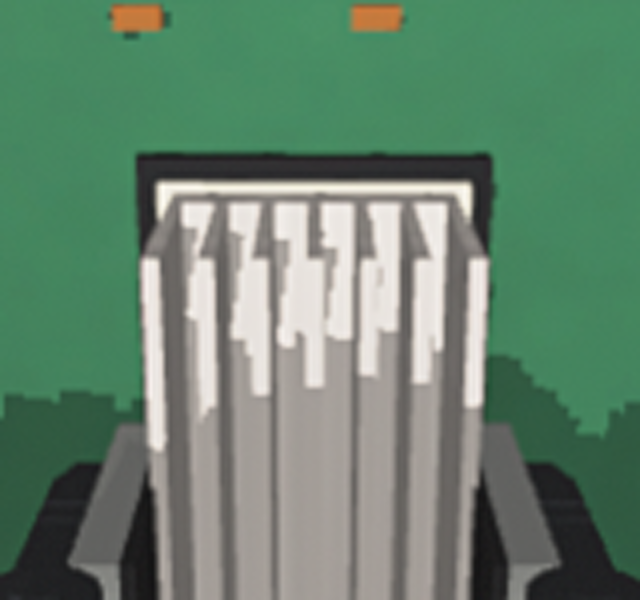

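```bash
python3 -m handwheel '[[0.028,[-0.0015,0,0],[0,0,0]],[0.028,[0,0,0],[0,0,0]],[0.039,[0,0,0],[0,0,0]],[0.044,[0,0,0],[0,0,0]],[0.056,[0,0,0],[0,0,0]],[0.056,[-0.02,0,0],[0,0,0]],[0.056,[-0.02,0,0],[0,0,0]],[0.056,[-0.02,0,0.03],[0,0,0]],[0.056,[0,0,0.03],[0,0,0]],[0.056,[0,0,0],[0,0,0]]]'
python3 -m handwheel '[[0.056,[0,0,0],[0,0,0]],[0.056,[0,0,0],[0,0,0]]]'
python3 - <<'E'
from h import *
im,c,o=shot("wrist","w29")
go([0.499,-0.245,0.135],-49,o)
r=pad(im,(10,10),c)
v=cv2.resize(im[50:250,200:360],None,fx=3,fy=3,interpolation=cv2.INTER_CUBIC)
cv2.imwrite('pics/c27.png',v[:,:,::-1])
E
```

```text
t: 34.17
tool_pos: [0.404, 0.1177, 0.138]
tool_rot: [2.148, 0.151, -2.15]
contact_force: [-1.0, -0.5, -1.0]
opening: 0.0559
t: 34.33
tool_pos: [0.4073, 0.118, 0.1382]
tool_rot: [2.15, 0.151, -2.148]
contact_force: [0.8, -0.5, -0.6]
opening: 0.0557
tool [0.4073 0.118  0.1382] axes x,y,z: [ 0.0007  0.0001 -1.    ] [ 0.1395 -0.9902  0.    ] [-0.9902 -0.1395 -0.0007] open 0.0557 t 34.33 F [ 0.842  -0.5178 -0.5701] q6 1.54
shift mm [  3.2486 372.195  -40.1233]  jaw yaw now -81.98 turn about x (deg) -32.98 (or +-180)
```

View pics/c27.png

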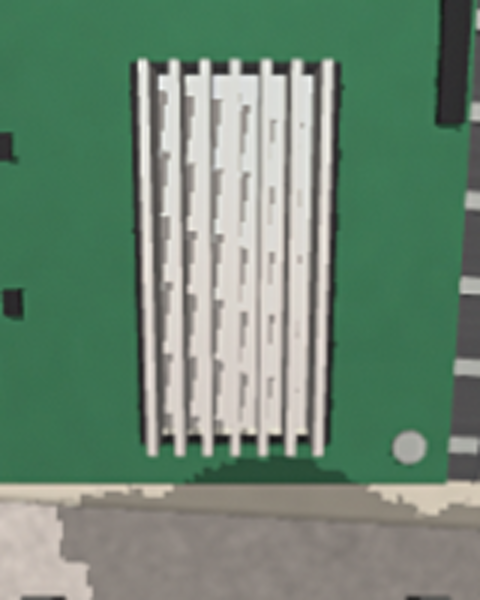

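View pics/w29.png

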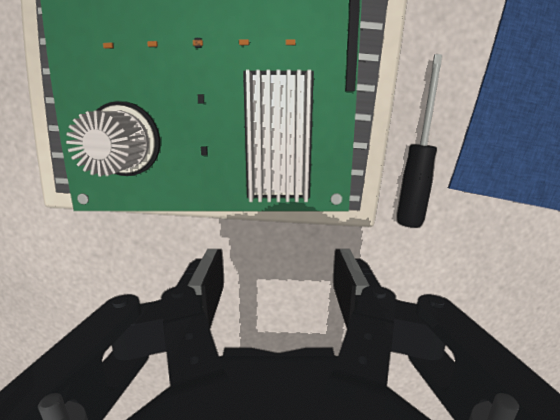

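```bash
python3 -m handwheel '[[0.068,[0,0.0395,-0.0012],[0,0,0]],[0.068,[0,0.0395,-0.0012],[0,0,0]],[0.068,[0,0.0395,-0.0012],[0,0,0]],[0.068,[0,0.0395,-0.0012],[0,0,0]],[0.068,[0,0.0395,-0.0012],[0,0,0]],[0.068,[0,0.0395,-0.0012],[0,0,0]],[0.068,[0,0.0395,-0.0012],[0,0,0]],[0.068,[0,0.0395,-0.0012],[0,0,0]],[0.068,[0,0.0395,-0.0012],[0,0,0]],[0.068,[0,0.0395,-0.0012],[0,0,0]]]'
python3 -m handwheel '[[0.068,[0,0,0],[-6.6,0,0]],[0.068,[0,0,0],[-6.6,0,0]],[0.068,[0,0,0],[-6.6,0,0]],[0.068,[0,0,0],[-6.6,0,0]],[0.068,[0,0,0],[-6.6,0,0]],[0.068,[0,0,0],[0,0,0]],[0.068,[0,0,0],[0,0,0]],[0.068,[0,0,0],[0,0,0]]]'
python3 - <<'E'
from h import *
im,c,o=shot("wrist","w30")
go([0.474,-0.272,0.135],-49,o)
for s,z in [('sink_square',.033)]:
    for d in ctrl.silhouettes(s,"wrist")[:2]:
        r=pixrect(d['mask'],z,c)
        print(s,'%.2f'%d['score'],np.array(d['box']).round(1),'rect',np.round(r[0],1),np.round(r[1],1),'%.1f'%r[2], tz(np.r_[np.array(r[0])/1000,.033],o)*1000)
    for p in ctrl.tip_of(s,"wrist")[:2]:
            print('   origin',p['score'],p['centre'],back([p['centre'][::-1]],z-.03,c)[0])
E
```

```text
t: 35.22
tool_pos: [0.4746, -0.2742, 0.1374]
tool_rot: [2.149, 0.151, -2.15]
contact_force: [0.7, 0.7, 1.1]
opening: 0.0675
t: 35.88
tool_pos: [0.4743, -0.2717, 0.1378]
tool_rot: [1.807, 0.674, -1.807]
contact_force: [0.4, -0.1, 0.3]
opening: 0.0675
tool [ 0.4743 -0.2717  0.1378] axes x,y,z: [-0.0006  0.0004 -1.    ] [ 0.6545 -0.756  -0.0007] [-0.756  -0.6545  0.0002] open 0.0675 t 35.88 F [ 0.4281 -0.1189  0.3093] q6 0.20
shift mm [ 2.8474 -0.0142  0.4259]  jaw yaw now -49.12 turn about x (deg) -0.12 (or +-180)
sink_square 0.61 [273.4 163.1  61.4  66.2] rect [ 501.4 -246.9] [50.2 49.5] 42.2 [[104.8424  -0.9385 -36.7514]]
   origin 0.92 [157.8, 276.0] [ 0.5002 -0.248   0.003 ]
```

View pics/w30.png

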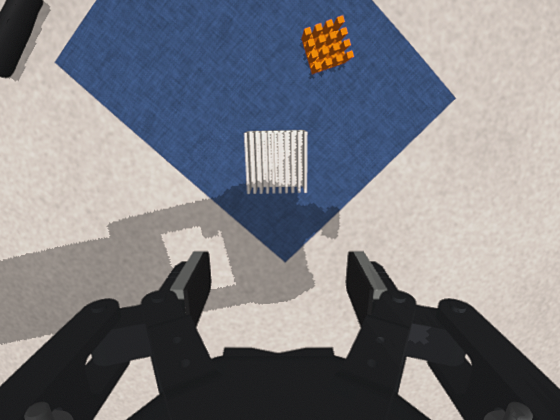

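```bash
python3 -m handwheel '[[0.068,[0.01,-0.001,-0.018],[0,0,0]],[0.068,[0.02,0,-0.018],[0,0,0]],[0.068,[0.03,0,0],[-1.2,0,0]],[0.068,[0.015,0,0],[0,0,0]],[0.068,[0,0,0],[0,0,0]],[0.068,[0,0,0],[0,0,0]],[0.068,[0,0,0],[0,0,0]]]' 50
python3 - <<'E'
from h import *
im,c,o=shot("wrist","w31")
go([0.5005,-0.2477,0.010],-47.8,o)
v=cv2.resize(im[100:360,160:400],None,fx=3,fy=2.3,interpolation=cv2.INTER_CUBIC)
cv2.imwrite('pics/c28.png',v[:,:,::-1])
E
```

```text
t: 36.62
tool_pos: [0.5014, -0.2478, 0.0647]
tool_rot: [1.793, 0.689, -1.79]
contact_force: [0.3, -0.7, 1.0]
opening: 0.0679
tool [ 0.5014 -0.2478  0.0647] axes x,y,z: [ 0.0018 -0.0012 -1.    ] [ 0.6716 -0.7409  0.0021] [-0.7409 -0.6716 -0.0005] open 0.0679 t 36.62 F [ 0.3128 -0.6599  0.9921] q6 0.24
shift mm [54.7146 -0.763   0.6239]  jaw yaw now -47.81 turn about x (deg) -0.01 (or +-180)
```

View pics/c28.png

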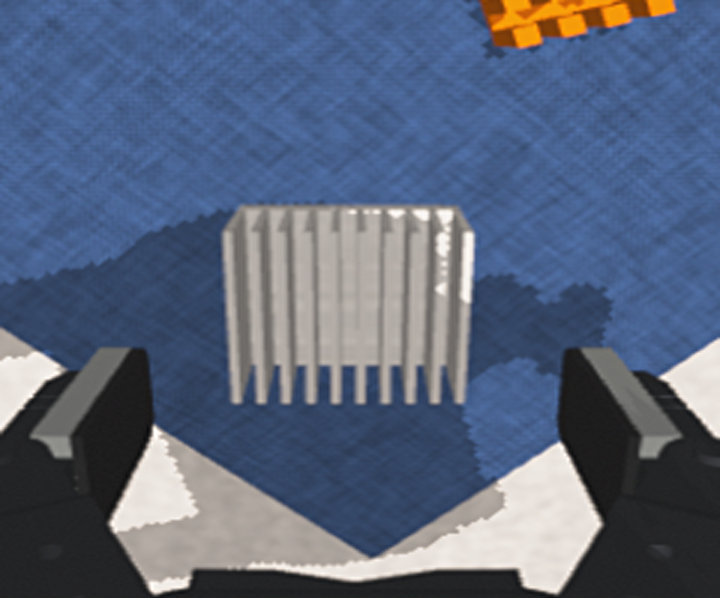

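```bash
python3 -m handwheel '[[0.068,[0.022,-0.0008,0.0004],[0,0,0]],[0.068,[0.016,0,0],[0,0,0]],[0.068,[0.010,0,0],[0,0,0]],[0.068,[0.006,0,0],[0,0,0]],[0.068,[0,0,0],[0,0,0]],[0.068,[0,0,0],[0,0,0]]]' 50
python3 -m handwheel '[[0.058,[0,0,0],[0,0,0]],[0.054,[0,0,0],[0,0,0]],[0.042,[0,0,0],[0,0,0]],[0.042,[0,0,0],[0,0,0]],[0.042,[0,0,0],[0,0,0]]]' 50
python3 -m handwheel '[[0.042,[-0.005,0,0],[0,0,0]],[0.042,[-0.01,0,0],[0,0,0]],[0.042,[-0.02,0,0],[0,0,0]],[0.042,[-0.03,0,0],[0,0,0]],[0.042,[-0.03,0,0],[0,0,0]],[0.042,[-0.03,0,0],[0,0,0]],[0.042,[-0.01,0,0],[0,0,0]],[0.042,[0,0,0],[0,0,0]],[0.042,[0,0,0],[0,0,0]]]'
python3 - <<'E'
from h import *
im,c,o=shot("wrist","w32")
go([0.5720,0.2475,0.144],-82,o)
v=cv2.resize(im[100:360,160:400],None,fx=3,fy=2.3,interpolation=cv2.INTER_CUBIC)
cv2.imwrite('pics/c29.png',v[:,:,::-1])
E
```

```text
t: 37.17
tool_pos: [0.5002, -0.2472, 0.0101]
tool_rot: [1.792, 0.691, -1.791]
contact_force: [-0.8, 0.2, 1.4]
opening: 0.0684
t: 37.58
tool_pos: [0.5008, -0.2475, 0.0107]
tool_rot: [1.792, 0.69, -1.79]
contact_force: [0.8, -0.8, 5.1]
opening: 0.0488
t: 38.33
tool_pos: [0.4995, -0.2466, 0.1438]
tool_rot: [1.792, 0.692, -1.792]
contact_force: [-0.4, -0.1, -1.1]
opening: 0.049
tool [ 0.4995 -0.2466  0.1438] axes x,y,z: [-0.0002  0.0001 -1.    ] [ 0.672  -0.7405 -0.0002] [-0.7405 -0.672   0.0001] open 0.0490 t 38.33 F [-0.3713 -0.082  -1.1369] q6 0.24
shift mm [  -0.126  -317.1573 -385.7715]  jaw yaw now -47.78 turn about x (deg) 34.22 (or +-180)
```

View pics/c29.png

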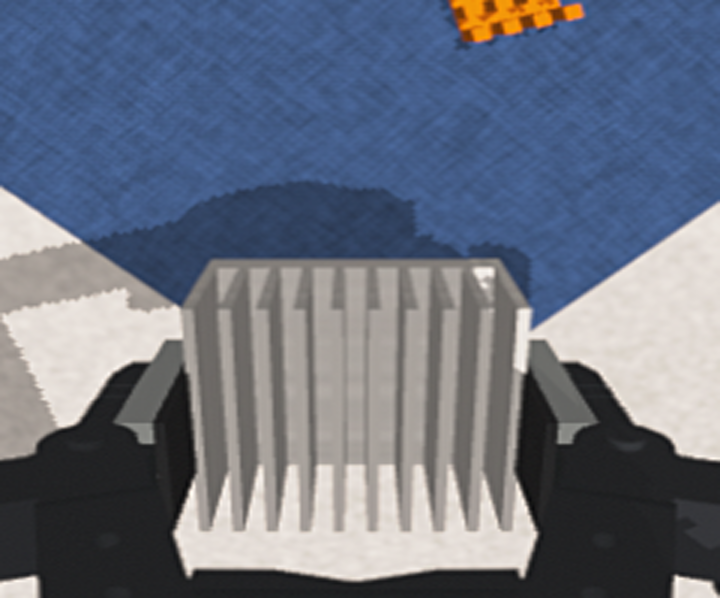

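```bash
python3 -m handwheel '[[0.042,[0,-0.0136,-0.0127],[0,0,0]],[0.042,[0,-0.0272,-0.0255],[0,0,0]],[0.042,[0,-0.0272,-0.0255],[0,0,0]],[0.042,[0,-0.0272,-0.0255],[0,0,0]],[0.042,[0,-0.0272,-0.0255],[0,0,0]],[0.042,[0,-0.0272,-0.0255],[0,0,0]],[0.042,[0,-0.0272,-0.0255],[0,0,0]],[0.042,[0,-0.0272,-0.0255],[0,0,0]],[0.042,[0,-0.0272,-0.0255],[0,0,0]],[0.042,[0,-0.0272,-0.0255],[0,0,0]]]'
python3 -m handwheel '[[0.042,[0,-0.0272,-0.0255],[0,0,0]],[0.042,[0,-0.0272,-0.0255],[0,0,0]],[0.042,[0,-0.0272,-0.0255],[0,0,0]],[0.042,[0,-0.0136,-0.0127],[0,0,0]],[0.042,[0,0,0],[6.84,0,0]],[0.042,[0,0,0],[6.84,0,0]],[0.042,[0,0,0],[6.84,0,0]],[0.042,[0,0,0],[6.84,0,0]],[0.042,[0,0,0],[6.84,0,0]]]'
python3 -m handwheel '[[0.042,[0,0,0],[0,0,0]],[0.042,[0,0,0],[0,0,0]],[0.042,[0,0,0],[0,0,0]]]'
python3 - <<'E'
from h import *
im,c,o=shot("wrist","w33")
go([0.507,0.2385,0.144],-82,o)
for d in ctrl.silhouettes("seat_square","wrist")[:2]:
    uv=d['box'][:2]; print(d['score'],uv); 
    r=pad(im,uv,c); print(r); print(tz(np.r_[r[1]/1000,.07],o)*1000)
E
```

```text
t: 39.22
tool_pos: [0.5033, 0.109, 0.1411]
tool_rot: [1.787, 0.693, -1.797]
contact_force: [0.1, -0.0, -0.6]
opening: 0.0492
t: 39.97
tool_pos: [0.5056, 0.2373, 0.1406]
tool_rot: [2.145, 0.143, -2.157]
contact_force: [0.5, 0.4, -0.3]
opening: 0.0491
t: 40.22
tool_pos: [0.5067, 0.2374, 0.1426]
tool_rot: [2.144, 0.152, -2.15]
contact_force: [0.5, 0.2, -0.7]
opening: 0.0489
tool [0.5067 0.2374 0.1426] axes x,y,z: [-0.0028 -0.0009 -1.    ] [ 0.142  -0.9899  0.0005] [-0.9899 -0.142   0.0029] open 0.0489 t 40.22 F [ 0.4975  0.2343 -0.7342] q6 1.73
shift mm [-1.4456 -1.0203 -0.4774]  jaw yaw now -81.84 turn about x (deg) 0.16 (or +-180)
0.75 [276.8, 122.4]
(np.int64(6385), array([572.4, 247.9]), array([53.9, 54.8]), 8.1)
[[ 72.3643  -1.0764 -66.7617]]
```

View pics/w33.png

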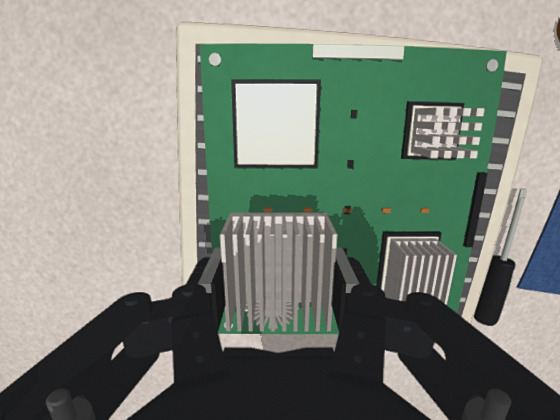

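```bash
python3 -m handwheel '[[0.042,[0,-0.0006,-0.022],[0,0,0]],[0.042,[0,-0.0006,-0.022],[0,0,0]],[0.042,[0,-0.0006,-0.022],[0,0,0]],[0.042,[0.02,0,0],[0,0,0]],[0.042,[0.02,0,0],[0,0,0]],[0.042,[0.012,0,0],[0,0,0]],[0.042,[0.004,0,0],[0,0,0]],[0.042,[0,0,0],[0,0,0]],[0.042,[0,0,0],[0,0,0]],[0.042,[0,0,0],[0,0,0]]]'
python3 - <<'E'
from h import *
im,c,o=shot("wrist","w34")
go([0.572,0.2475,0.078],-81.9,o)
v=cv2.resize(im[160:310,200:360],None,fx=4,fy=4,interpolation=cv2.INTER_CUBIC)
cv2.imwrite('pics/c30.png',v[:,:,::-1])
E
```

```text
t: 41.15
tool_pos: [0.5734, 0.249, 0.0898]
tool_rot: [2.151, 0.152, -2.146]
contact_force: [-0.2, -0.3, -0.8]
opening: 0.049
tool [0.5734 0.249  0.0898] axes x,y,z: [ 0.0023  0.0007 -1.    ] [ 0.1398 -0.9902 -0.0004] [-0.9902 -0.1398 -0.0024] open 0.0490 t 41.15 F [-0.1525 -0.3005 -0.7636] q6 1.72
shift mm [11.8366  1.3291  1.6739]  jaw yaw now -81.96 turn about x (deg) -0.06 (or +-180)
```

View pics/c30.png

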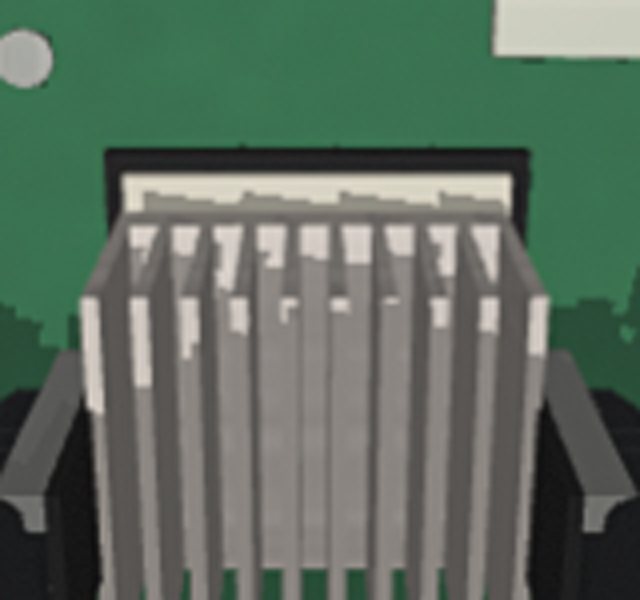

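```bash
python3 -m handwheel '[[0.042,[0.005,0,0],[0,0,0]],[0.042,[0.003,0,0],[0,0,0]],[0.042,[0.001,0,0],[0,0,0]],[0.042,[0,0,0],[0,0,0]],[0.042,[0,0,0],[0,0,0]],[0.042,[0,0,0],[0,0,0]]]'
python3 - <<'E'
from h import *
im,c,o=shot("wrist","w35")
go([0.572,0.2475,0.078],-81.9,o)
v=cv2.resize(im[160:310,200:360],None,fx=4,fy=4,interpolation=cv2.INTER_CUBIC)
cv2.imwrite('pics/c31.png',v[:,:,::-1])
E
```

```text
t: 41.7
tool_pos: [0.5727, 0.2487, 0.0794]
tool_rot: [2.149, 0.151, -2.149]
contact_force: [-0.5, -0.2, -0.9]
opening: 0.0488
tool [0.5727 0.2487 0.0794] axes x,y,z: [ 0.  0. -1.] [ 0.1396 -0.9902 -0.    ] [-0.9902 -0.1396 -0.    ] open 0.0488 t 41.70 F [-0.5144 -0.2326 -0.8704] q6 1.72
shift mm [1.3551 1.1359 0.8539]  jaw yaw now -81.98 turn about x (deg) -0.08 (or +-180)
```

View pics/c31.png

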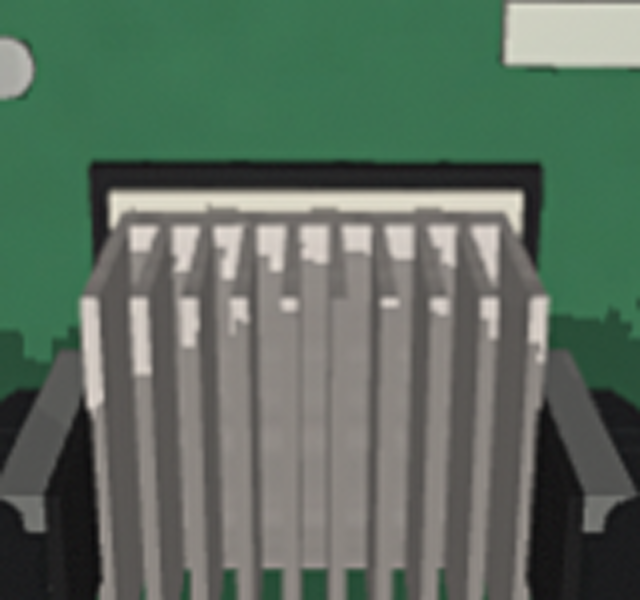

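```bash
python3 -m handwheel '[[0.042,[0,0,-0.0006],[0,0,0]],[0.042,[0.0008,0,0],[0,0,0]],[0.042,[0,0,0],[0,0,0]],[0.042,[0,0,0],[0,0,0]],[0.042,[0,0,0],[0,0,0]]]'
python3 -m handwheel '[[0.042,[0.001,0,0],[0,0,0]],[0.042,[0,0,0],[0,0,0]],[0.042,[0,0,0],[0,0,0]],[0.042,[0,0,0],[0,0,0]]]'
python3 - <<'E'
from h import *
im,c,o=shot("wrist","w36")
v=cv2.resize(im[160:310,200:360],None,fx=4,fy=4,interpolation=cv2.INTER_CUBIC)
cv2.imwrite('pics/c32.png',v[:,:,::-1])
E
```

```text
t: 42.17
tool_pos: [0.5732, 0.2488, 0.0785]
tool_rot: [2.149, 0.151, -2.149]
contact_force: [1.2, 0.2, -1.0]
opening: 0.049
t: 42.5
tool_pos: [0.5734, 0.2489, 0.0783]
tool_rot: [2.149, 0.151, -2.149]
contact_force: [-3.2, -1.3, 4.9]
opening: 0.0488
```

View pics/c32.png

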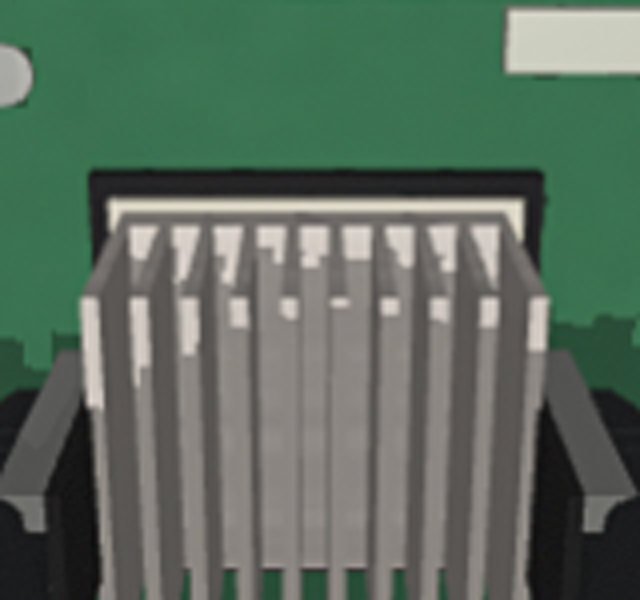

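Strip at the far edge is 16 px (≈2 mm, as it should be) and the sides are symmetric, with contact felt (5 N). I'll release and retreat.

```bash
python3 -m handwheel '[[0.042,[-0.0007,0,0],[0,0,0]],[0.042,[0,0,0],[0,0,0]],[0.053,[0,0,0],[0,0,0]],[0.058,[0,0,0],[0,0,0]],[0.066,[0,0,0],[0,0,0]],[0.066,[0,0,0],[0,0,0]],[0.066,[-0.02,0,0],[0,0,0]],[0.066,[-0.03,0,0],[0,0,0]],[0.066,[-0.03,0,0.025],[0,0,0]],[0.066,[-0.02,0,0.035],[0,0,0]]]'
python3 -m handwheel '[[0.066,[0,0,0.02],[0,0,0]],[0.066,[0,0,0],[0,0,0]],[0.066,[0,0,0],[0,0,0]],[0.066,[0,0,0],[0,0,0]]]'
python3 - <<'E'
from h import *
im,c,o=shot("wrist","w37")
go([0.5,0.2,0.2],-81.9,o)
v=cv2.resize(im[20:230,150:460],None,fx=2.5,fy=2.5,interpolation=cv2.INTER_CUBIC)
cv2.imwrite('pics/c33.png',v[:,:,::-1])
shot("top","top1"); shot("scene","scene1")
t=cv2.imread('pics/top1.png'); cv2.imwrite('pics/c34.png',cv2.resize(t[130:310,120:470],None,fx=2.2,fy=2.2,interpolation=cv2.INTER_CUBIC))
E
```

```text
t: 43.38
tool_pos: [0.5159, 0.2407, 0.1815]
tool_rot: [2.155, 0.151, -2.145]
contact_force: [0.1, 0.4, 1.2]
opening: 0.0657
t: 43.72
tool_pos: [0.4942, 0.2376, 0.1778]
tool_rot: [2.149, 0.15, -2.149]
contact_force: [0.2, -0.1, 0.4]
opening: 0.0659
tool [0.4942 0.2376 0.1778] axes x,y,z: [-0.0001 -0.0002 -1.    ] [ 0.1395 -0.9902  0.0001] [-0.9902 -0.1395  0.0002] open 0.0659 t 43.72 F [ 0.1835 -0.0682  0.4448] q6 1.74
shift mm [-22.2445  38.0559  -0.4882]  jaw yaw now -81.98 turn about x (deg) -0.08 (or +-180)
```

View pics/c33.png

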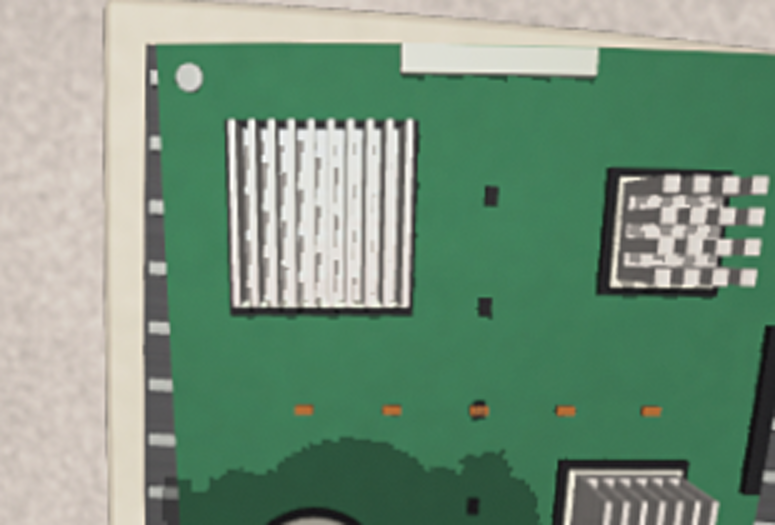

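View pics/c34.png

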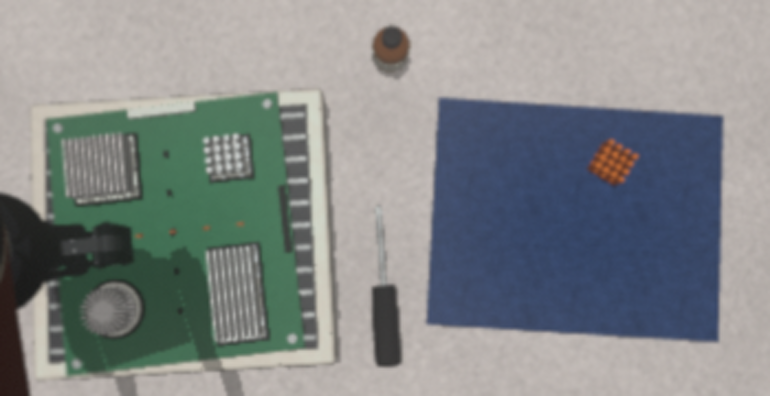

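Run:
```python
from h import *
o=ctrl.get_obs(); c=cam('wrist',o); x=o['tool_pos'][2]-.07
m=tz([.5724,.2479,.07],o)[0]; print(m*1000)
# near package edge row (crop 314) -> z ; left/right pkg edges
P=tz(back([[150+232/2.5,20+312/2.5],[150+412/2.5,20+312/2.5]],.07,c),o)*1000; print(P)
yc=P[:,1].mean()/1000; zc=P[:,2].mean()/1000-.030
overlay('w37',o,[(rect(.030,.030,x,yc,zc),(0,0,255)),(rect(.025,.025,x-.03,yc,zc),(0,200,0))],(225,335,60,155),'c35',5)
```

```text
[107.2654   0.5509 -78.7825]
[[107.295  -28.0556 -50.0655]
 [107.3111  30.6488 -50.0147]]
```

View pics/c35.png

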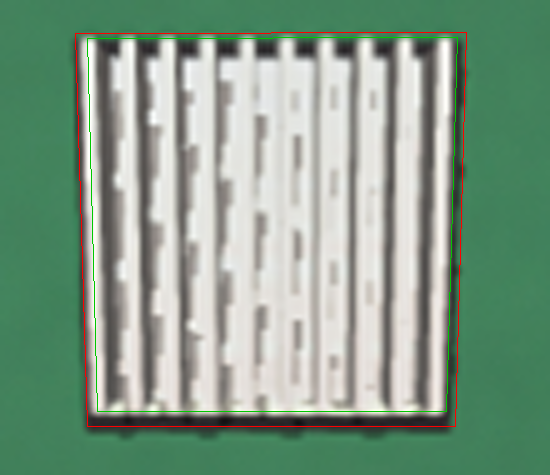

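Run:
```python
from h import *
print(ctrl.finish_job()); print(ctrl.get_obs()['t'])
```

```text
the job is handed in; nothing more can be done
None
the job is handed in; nothing more can be done
```

All four heat sinks are on their own seats, fins up, and the job is handed in at about 44 s of the 128 s allowed. I moved them in the order round, small, oblong, square, each set down until contact was felt before release.

**Last checks (wrist camera, after release):**
- **Round:** its first placing was about 3 mm off centre. I gripped it again, shifted it and set it back down, and it now looks concentric with its seat to within about half a millimetre.
- **Small:** centred to about half a millimetre and square. I misjudged its height on the way down and it touched the seat early, at about 15 N. I eased it off and set it down again.
- **Oblong:** a 2 mm margin shows at the visible end, as it should. It sits about 0.4 mm off centre.
- **Square:** it sits about 0.5–0.9 mm to one side of the seat's centre, and squared up.

The flux bottle, the screwdriver and the orange look-alike appear unmoved in the last top picture, and the gripper was clear of everything when I handed in.

**Limits of these checks:** measured positions wandered by about 1 mm, so I judged the placings by the margins seen in the same picture rather than by absolute coordinates. I could not see the far edges of the pads under the sinks directly. The round sink's final check was made before the later moves; after that I saw it again only in the coarser top picture, where it was in place.

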